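# Set out the ware for the kiln

## Task

Four of the pieces in the working area before you (not the ones along the back of the table) are ready for the kiln: set the clay ball in the hollow of the small round saucer, the thick clay ring on the round flat bat, the blue-glazed tile on the setter with the blue bands and the red-glazed tile on the setter with the red bands. Put each one down (do not drop it) in the middle of its place, the ring flat and the tiles glaze up and lined up lengthwise with their setters. Leave the roll of tape and the wooden stamp where they are.

Things in the scene. Friction and masses are not known exactly. Their poses are not given: they have to be found in the camera images.
- clay_ball_center (a point): centre (16 mm above the table) of the pale-grey rolled clay ball: firm, slightly uneven, 35 mm across and 32 mm high, about 24 g; it may be gripped across any side and can roll if pushed. It may lie any way up. Loose.
- clay_ring_center (a point): centre (half-way up, 16 mm above its underside) of the pale-grey thick-walled clay ring: a short irregular tube, 52 mm along x, 54 mm along y, 32 mm high, about 0.06 kg, z up. Firm; can be gripped across the outside. Loose, within 0.72 m of the robot base; look-alikes farther back are fixed scenery.
- tile_blue_center (a point): centre (half-way up, 4.5 mm above its underside) of the small terracotta test tile with blue glaze on top: 34 mm x 50 mm, 9 mm thick (sides square for the lower 7 mm), about 22 g; x along its short side, y along its long side, z up out of the glaze. Grip across the short side, close to the table. Loose, within 0.72 m of the robot base; look-alikes farther back are fixed scenery.
- tile_red_center (a point): centre (half-way up, 4.5 mm above its underside) of the small terracotta test tile with brick-red glaze on top: 34 mm x 50 mm, 9 mm thick (sides square for the lower 7 mm), about 22 g; x along its short side, y along its long side, z up out of the glaze. Grip across the short side, close to the table. Loose, within 0.72 m of the robot base; look-alikes farther back are fixed scenery.
- bat_top (a point): centre of the top face (10 mm above the table) of the round flat buff kiln bat, a plain disc 100 mm across and 10 mm thick, fixed to the table. z up.
- saucer_seat (a point): centre of the sunken seat (10 mm above the table) of the small round buff saucer: 76 mm across, 14 mm high over all, with a broad flat rim round a flat round seat 44 mm across that lies 4 mm below the rim; fixed to the table. z up.
- setter_blue_top (a point): centre of the top face (10 mm above the table) of the rectangular buff setter with a blue band across each short end: a flat slab 64 mm along x, 84 mm along y (its long side), 10 mm thick, fixed to the table. z up.
- setter_red_top (a point): centre of the top face (10 mm above the table) of the rectangular buff setter with a red band across each short end: a flat slab 64 mm along x, 84 mm along y (its long side), 10 mm thick, fixed to the table. z up.
- tape_roll_center (a point): centre (12.5 mm above its underside) of the tan roll of masking tape, a ring lying flat, 96 mm across and 25 mm high; a loose thing that is not to be moved.
- stamp_center (a point): centre (29 mm above its underside) of the wooden pattern stamp, a block 34 x 34 mm with a knob on top, 58 mm high; a loose tool that is not to be moved.

How it is judged:
By the outcome, as a careful person would: the job done as asked, in the order asked, and still so for the second after the job is handed in, with the robot touching nothing.
It also fails if it takes over 109 s, if anything falls off the work surface, if the arm or the gripper's body presses on something with over 40 N, if the wrist force passes 120 N, or if a joint passes its speed limit or range.

## Robot

A 6-joint arm with a two-finger parallel gripper is mounted at the origin on a cart in front of the work surface, level with it; the furniture and walls round the work are solid. World frame = base frame: x ahead of the robot, y to its left, z up, the work surface at z = 0. Lengths are in m, angles in rad, forces in N, time in s.
With the tool pointing down it reaches from about 0.425 to 0.95 m from the base axis. Payload 3.5 kg.
Tool frame: the origin (TCP) lies midway between the tips of the shut fingers; the grasp point (between the pads) lies 19 mm behind it; z points along the fingers, y is the direction in which the jaws open and shut (so a half turn about z gives the same grasp; the last joint's range is limited). The gripper opens to 85 mm and grips with 20 to 120 N. Pads are 22 mm wide; open, the fingers measure 114 mm over their backs; the gripper's body (76 mm by 85 mm) begins 54 mm behind the grasp point. The pads swing forward as they close: fully open they stand 13 mm farther back than shut.
Start: joints at [1.088, 0.286, 1.577, -0, 1.279, -0.15], TCP at [0.22, 0.638, 0.231] pointing down, gripper open.
Joint ranges: [-2.77, 2.77], [-0.9, 2.22], [0.21, 2.48], [-1.53, 4.67], [0.24, 2.81], [-2.84, 2.84]. Speed limits (rad/s): [2.79, 2.79, 3.14, 3.14, 3.14, 3.14].

## Interface

Orientations are given as a rotation vector (axis times angle).
In Python, from plant import arm gives the robot as it stands.
- The arm moves only by the tool servo_tool, never from a script. Its argument "moves" is text: rows parted by semicolons, each of 4 numbers parted by spaces: the shift along the tool's x, y, z in mm, then the turn about the tool's z in degrees. In form: tx ty tz yaw; .... A call has exactly 8 rows; each row shifts and turns the commanded pose from where the row before left it, along the tool's axes as they then stand; what a row does not reach is not made up. A row lasts 1/10 s, in which the tool goes at most 50 mm and 8.59 degrees, less where a joint would pass 70% of its speed; a pose out of reach is approached as far as the arm can. A call with a gripper value outside its range is refused whole. "gripper" is the opening, from 0 (shut) to 1 (fully open), set as the call begins (left out, the last holds). The fingers move at their own pace and stop on an object; "grip_force" is the grip in N (left out, the last holds). Time passes only in rows, so rows that do not move let the fingers close, or fill a call up. It gives the time, the measured TCP pose, the force and the opening at its end, in the units of the state.
- arm.read_state(): the state, without advancing time (a new reading comes with each control period).
- arm.snapshot(name): name is "scene" or "top"; returns the picture (480x640x3 uint8, red, green, blue); there is no depth.
- arm.camera_info(name): a dict with "vfov" (degrees; the focal length in pixels is half the picture's height over the tangent of half this angle, whatever the lens; pixels are square), "cx", "cy" (the principal point, pixels), "R" (3x3) and "t" (3): a world point X has camera coordinates R X + t. Camera axes: x right, y down, z forward; pixel columns grow to the right and rows downward; lengths in m; the calibration is good to about 2 mm. A picture is of the moment at which its call begins. camera_info takes no time and is no camera call.
- arm.job_done(): hands the job in, once; it reports no verdict.
The state is a dict: "time": time; "joint_pos": joint angles; "joint_vel": joint speeds; "tau": joint torques, N m; "position": TCP position; "tool_rot": TCP orientation; "ft_force": force on the tool from outside, world axes, zero at the start; "wrist_torque": the same for the moment, N m; "width": finger opening in m.
Only numpy, scipy, OpenCV 4.12 (cv2) and the standard library are available. Lean on these libraries where they do the work, as an engineer would, in place of code of your own. Each camera call takes 0.05 s, during which the arm holds its last target.

## Working session

There is one attempt and no reset: what is moved stays moved. The work goes in short steps, Python scripts to look and compute and a tool call to move; the robot and the scene stay as the last step left them, time stands still between calls to the robot, and variables do not carry over. Pictures are saved under pics/ and viewed, and the job is handed in when it is done.

Besides the shell and the picture viewer there is one more tool, called after "Emit:" by a JSON object that holds its "name" and its "arguments", one argument or row to a line. servo_tool: Moves the arm, as the interface text tells. Its arguments: {"type":"object","properties":{"moves":{"type":"string"},"gripper":{"type":"number"},"grip_force":{"type":"number"}},"required":["moves"]}

```bash
ls; mkdir -p pics; python3 - <<'E'
from plant import arm
import cv2,numpy as np
for n in("scene","top"):
    im=arm.snapshot(n); cv2.imwrite(f"pics/{n}0.png",im[:,:,::-1])
    c=arm.camera_info(n);print(n,c)
s=arm.read_state();print(s)
E
```

```text
pics
scene {'vfov': 48.37203675862336, 'cx': 320.0805602584359, 'cy': 233.66659336685476, 'R': array([[ 0.68538055, -0.72803659, -0.01470428],
       [-0.5526528 , -0.50691166, -0.6615251 ],
       [ 0.47416071,  0.4615228 , -0.74977885]]), 't': array([-0.35976864,  0.32461087,  1.11914914])}
top {'vfov': 47.56374331967352, 'cx': 321.1534565098191, 'cy': 234.1919488505479, 'R': array([[ 0.00179436, -0.99995963, -0.00880411],
       [-0.9980312 , -0.0012388 , -0.06270724],
       [ 0.06269381,  0.00889929, -0.99799313]]), 't': array([0.02175054, 0.503409  , 1.41425474])}
{'time': 0.1, 'joint_pos': array([ 1.08797929e+00,  2.87105862e-01,  1.57804210e+00, -5.96058417e-06,
        1.27863144e+00, -1.49986659e-01]), 'joint_vel': array([ 8.42409488e-04, -2.67425036e-04, -3.06645121e-03,  1.49239244e-03,
       -7.01303515e-05, -4.74234017e-04]), 'tau': array([ 8.94567784e-04, -4.07294548e+01, -2.93700081e+01, -1.34351103e-04,
        3.45699089e-03,  1.86955765e-05]), 'position': array([0.22021581, 0.63742605, 0.23006009]), 'tool_rot': array([-0.52028421, -3.09752441,  0.00326652]), 'ft_force': array([-0.06348349,  0.53047403, -0.52667739]), 'wrist_torque': array([-0.02007378, -0.02735562, -0.00529728]), 'width': 0.08533796108050186}
```

View pics/scene0.png

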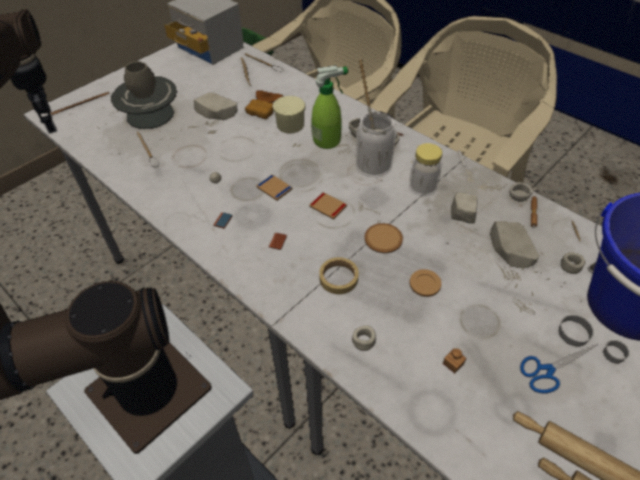

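View pics/top0.png

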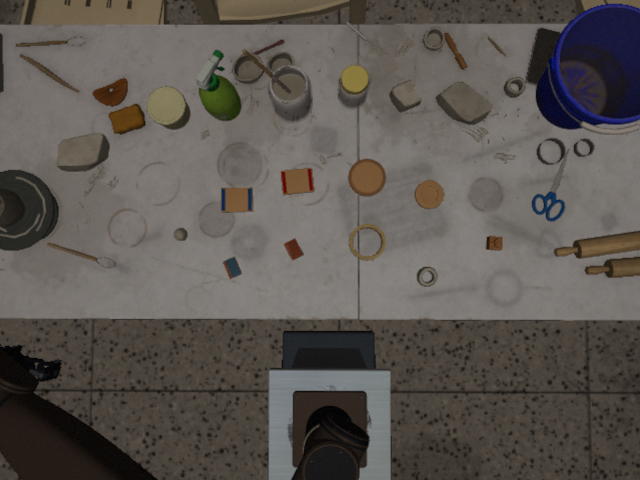

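The two pictures agree on where everything is. In the top view (pixels):
- **Pieces:** ball (180,235), blue tile (232,267), red tile (293,249), ring (427,276).
- **Places:** saucer (430,194), bat (367,177), blue setter (237,200), red setter (297,181).
- **Leave alone:** tape (367,242), stamp (494,243).

Next I'll enlarge these areas.

```bash
python3 - <<'E'
import cv2,numpy as np
a=cv2.imread("pics/top0.png");b=cv2.imread("pics/scene0.png")
p=cv2.resize(a[160:290,165:325],(800,650),interpolation=cv2.INTER_CUBIC)[:600];cv2.imwrite("pics/z1.png",p)
p=cv2.resize(a[150:290,340:520],(770,599),interpolation=cv2.INTER_CUBIC);cv2.imwrite("pics/z2.png",p)
h=cv2.cvtColor(a,cv2.COLOR_BGR2HSV)
for n,(u,v) in dict(ball=(180,235),blue=(232,267),red=(293,249),ring=(427,276),ring2=(435,276),bat=(367,177),sau=(430,194),sb=(237,200),sr=(297,181),tape=(383,242),table=(400,230)).items(): print(n,h[v,u],a[v,u])
E
```

```text
ball [ 20  49 105] [ 85  98 105]
blue [102 101  63] [63 53 38]
red [  9 179  80] [24 40 80]
ring [ 13  17 132] [123 127 132]
ring2 [ 19  47 113] [ 92 105 113]
bat [ 15 138 116] [ 53  85 116]
sau [ 15 137 115] [ 53  85 115]
sb [ 15 134 118] [ 56  86 118]
sr [ 15 136 116] [ 54  86 116]
tape [ 19 129 109] [ 54  89 109]
table [ 13  19 118] [109 113 118]
```

View pics/z1.png

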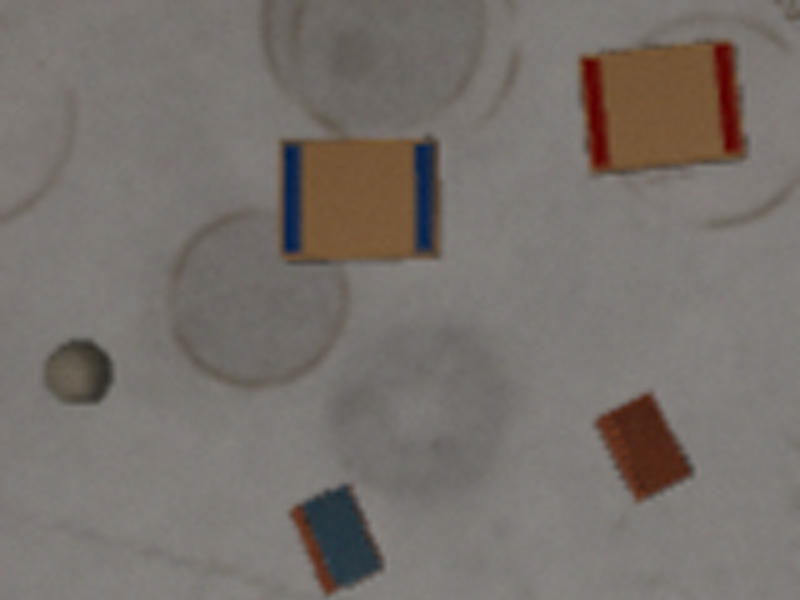

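View pics/z2.png

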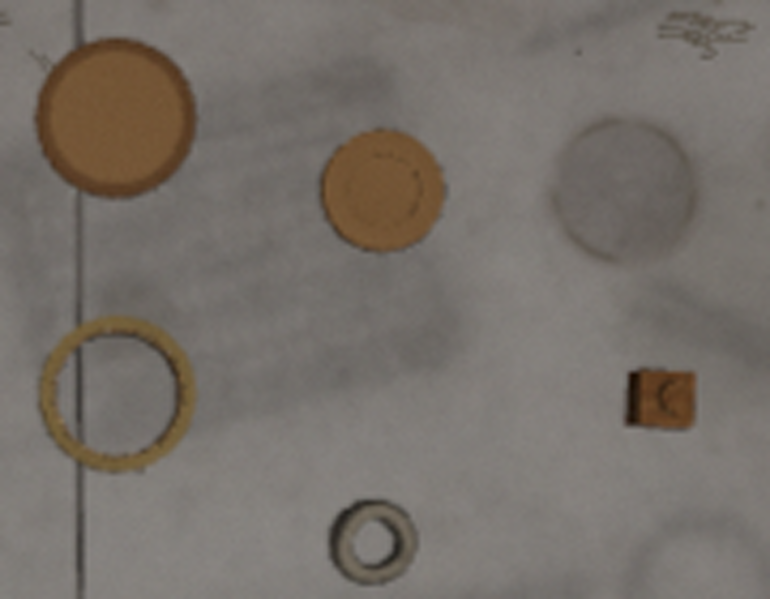

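The zooms are clear. Each tile shows an orange unglazed strip on its left edge, so I'll mask the whole tile by saturation rather than just the glaze. I'll measure in both views.

```bash
cat > h.py <<'E'
import cv2,numpy as np
from plant import arm
K={}
def cam(n):
    if n not in K:
        c=arm.camera_info(n); f=240/np.tan(np.radians(c["vfov"]/2)); K[n]=(f,c["cx"],c["cy"],np.array(c["R"]),np.array(c["t"]))
    return K[n]
def ray(n,uv,z):
    f,cx,cy,R,t=cam(n); uv=np.atleast_2d(uv).astype(float)
    d=np.c_[(uv[:,0]-cx)/f,(uv[:,1]-cy)/f,np.ones(len(uv))]@R; C=-R.T@t
    z=np.broadcast_to(z,(len(uv),)); return C+d*((z-C[2])/d[:,2])[:,None]
def proj(n,X):
    f,cx,cy,R,t=cam(n); p=np.atleast_2d(X)@R.T+t
    return np.c_[f*p[:,0]/p[:,2]+cx,f*p[:,1]/p[:,2]+cy]
def blob(mask,uv,r=40):
    "component nearest uv: contour"
    n,l,st,ce=cv2.connectedComponentsWithStats(mask.astype(np.uint8)*1)
    ok=[i for i in range(1,n) if st[i,4]>=12]
    i=min(ok,key=lambda i:np.hypot(*(ce[i]-uv)))
    return (l==i)
def contour(m,up=4):
    g=cv2.resize(m.astype(np.float32),None,fx=up,fy=up,interpolation=cv2.INTER_LINEAR)
    cs,_=cv2.findContours((g>.5).astype(np.uint8),cv2.RETR_EXTERNAL,cv2.CHAIN_APPROX_NONE)
    c=max(cs,key=cv2.contourArea)[:,0].astype(float)
    return (c+.5)/up-.5
def rect(n,m,z):
    c=ray(n,contour(m),z)[:,:2]; (x,y),(w,h),a=cv2.minAreaRect((c*1000).astype(np.float32))
    # direction of long side
    if w<h: L=a+90
    else: L=a
    return np.round([x,y],1),np.round(sorted([w,h]),1),round((L+90)%180-90,1)
E
python3 - <<'E'
from h import *
t=cv2.imread("pics/top0.png");s=cv2.imread("pics/scene0.png")
P=dict(ball=((180,235),16),blue=((232,267),7),red=((293,249),7),ring=((427,276),16),bat=((367,177),10),sau=((430,194),14),sb=((237,200),10),sr=((297,181),10),tape=((367,242),25),stamp=((494,243),30))
for k,(uv,z) in P.items():
    X=ray("top",uv,z/1000)
    for n,im in(("top",t),("scene",s)):
        h=cv2.cvtColor(im,cv2.COLOR_BGR2HSV)
        g=proj(n,X)[0]
        m=h[...,1]>(75 if k not in("ball","ring") else 33)
        b=blob(m,g)
        print(k,n,np.round(g),b.sum(),*rect(n,b,z/1000))
E
```

```text
ball top [180. 235.] 121 [504.7 394. ] [31.  33.8] -89.9
ball scene [214. 177.] 79 [502.4 391.9] [29.3 44.8] 68.7
blue top [232. 267.] 184 [414.4 259.3] [32.3 50.6] 21.7
blue scene [222. 218.] 61 [416.1 253.3] [19.1 40.6] 19.6
red top [293. 249.] 230 [464.5  96.1] [33.9 50.5] 26.8
red scene [277. 239.] 188 [462.7  92.1] [34.4 53.6] 27.5
ring top [427. 276.] 215 [ 394.5 -252.5] [48.8 51.6] -89.9
ring scene [363. 336.] 358 [ 391.8 -256.9] [48. 60.] 41.0
bat top [367. 177.] 1085 [655.4 -98.1] [98.1 99.7] 44.7
bat scene [383. 236.] 877 [ 652.3 -102.6] [ 97.6 100.3] 75.9
sau top [430. 194.] 645 [ 609.4 -261. ] [75.2 76.3] 44.4
sau scene [425. 281.] 664 [ 607.1 -266.5] [73.  80.3] 37.0
sb top [237. 200.] 669 [595.7 247.2] [63.4 84.9] -90.0
sb scene [273. 186.] 356 [593.4 240.4] [68.8 82. ] -89.0
sr top [297. 181.] 745 [645.6  87.2] [65.6 85.2] -83.6
sr scene [327. 203.] 533 [642.4  82.5] [68.6 85.1] -83.0
tape top [367. 242.] 391 [484. -97.] [93.2 95.7] -89.9
tape scene [337. 271.] 625 [ 476.6 -106.8] [ 91.1 106.6] 42.6
stamp top [494. 243.] 199 [ 481.3 -426.7] [35.7 40.7] 88.9
stamp scene [452. 354.] 333 [ 475.1 -435.7] [35.9 52.7] -3.4
```

```bash
cat >> h.py <<'E'
def crop_rect(n,im,uv,z,thr=None,r=30,up=6):
    "sat-like map, upsampled crop, threshold half way; returns rect and centroid on plane z"
    u0,v0=int(uv[0])-r,int(uv[1])-r
    c=im[v0:v0+2*r,u0:u0+2*r].astype(np.float32)
    c=cv2.resize(c,None,fx=up,fy=up,interpolation=cv2.INTER_CUBIC)
    sat=(c.max(2)-c.min(2))/np.maximum(c.max(2),1)*255
    m=(cv2.GaussianBlur(sat,(0,0),up*.4)>thr).astype(np.uint8)
    k,l,st,ce=cv2.connectedComponentsWithStats(m)
    i=min([i for i in range(1,k) if st[i,4]>up*up*20],key=lambda i:np.hypot(*(ce[i]-[r*up,r*up])))
    cs,_=cv2.findContours((l==i).astype(np.uint8),cv2.RETR_EXTERNAL,cv2.CHAIN_APPROX_NONE)
    q=(max(cs,key=cv2.contourArea)[:,0]+.5)/up-.5+[u0,v0]
    w=ray(n,q,z)[:,:2]*1000
    (x,y),(a,b),g=cv2.minAreaRect(w.astype(np.float32)); L=g if a>=b else g+90
    hull=cv2.moments(cv2.convexHull(w.astype(np.float32)))
    return np.round([hull['m10']/hull['m00'],hull['m01']/hull['m00'],x,y,min(a,b),max(a,b),(L+90)%180-90],1)
M=dict(ball=((180,235),16,34),blue=((232,267),4.5,65),red=((293,249),4.5,70),ring=((427,276),16,34),bat=((367,177),5,75),sau=((430,194),7,75),sb=((237,200),5,75),sr=((297,181),5,75),tape=((367,242),12.5,70))
E
python3 - <<'E'
from h import *
im=dict(top=cv2.imread("pics/top0.png"),scene=cv2.imread("pics/scene0.png"))
for k,(uv,z,th) in M.items():
    X=ray("top",uv,z/1000)
    for n in im:
        for t in (th,th+8):
            print(k,n,t,crop_rect(n,im[n],proj(n,X)[0],z/1000,t))
s=cv2.imread("pics/scene0.png")
a=cv2.resize(s[160:270,190:310],(654,600),interpolation=cv2.INTER_CUBIC);cv2.imwrite("pics/z3.png",a)
E
```

```text
ball top 34 [503.2 393.5 503.6 393.8  31.6  34.3 -89.9]
ball top 42 [503.2 393.4 503.7 393.7  29.9  32.1 -87.1]
ball scene 34 [501.9 391.  501.9 391.5  28.3  41.7  68.1]
ball scene 42 [501.9 390.6 501.9 391.2  24.6  33.5  76.8]
blue top 65 [417.6 256.1 417.4 256.   23.3  46.5  23.1]
blue top 73 [417.7 256.1 417.4 256.   22.6  45.7  22.9]
blue scene 65 [418.3 254.7 417.6 254.5  18.5  40.3  22. ]
blue scene 73 [418.4 254.7 417.4 254.7  17.3  38.9  21.1]
red top 70 [465.1  96.5 465.1  96.5  34.3  50.   27.2]
red top 78 [465.1  96.4 465.2  96.4  33.7  49.6  27.4]
red scene 70 [463.9  93.5 464.   93.6  34.   52.4  27.4]
red scene 78 [463.8  93.5 464.   93.4  33.1  51.4  26.9]
ring top 34 [ 393.9 -252.9  394.  -253.2   49.9   51.2   89.5]
ring top 42 [ 394.  -252.8  394.3 -252.9   47.8   49.1   89.5]
ring scene 34 [ 391.9 -257.2  391.4 -256.8   49.3   60.    42.8]
ring scene 42 [ 391.  -258.3  391.6 -259.2   43.4   54.2    2.9]
bat top 75 [656.6 -98.  656.6 -98.   99.3  99.3   0. ]
bat top 83 [656.6 -98.  656.5 -97.9  98.7  98.8 -45.5]
bat scene 75 [ 656.4 -100.   656.3 -100.2   97.5  100.
[... 365 characters left out ...]
   79.1 -89.2]
sb top 83 [595.9 250.8 596.3 252.6  64.7  69.5 -90. ]
sb scene 75 [594.4 246.6 596.7 244.1  67.4  78.8 -88. ]
sb scene 83 [594.5 246.4 596.6 243.7  66.1  75.5 -88. ]
sr top 75 [646.4  87.5 646.5  87.5  64.8  84.6 -83.8]
sr top 83 [646.4  87.4 646.5  87.5  64.4  84.  -83.8]
sr scene 75 [646.   85.4 645.8  85.6  67.2  86.  -83. ]
sr scene 83 [646.   85.3 645.8  85.6  66.2  85.3 -83. ]
tape top 70 [ 4.846e+02 -9.800e+01  4.848e+02 -9.820e+01  9.540e+01  9.560e+01
 -1.000e-01]
tape top 78 [ 4.846e+02 -9.800e+01  4.846e+02 -9.820e+01  9.460e+01  9.520e+01
 -1.000e-01]
tape scene 70 [484.5 -99.3 484.4 -99.7  93.8 109.3  40.6]
tape scene 78 [484.4 -99.4 484.3 -99.8  92.5 107.5  41.2]
```

View pics/z3.png

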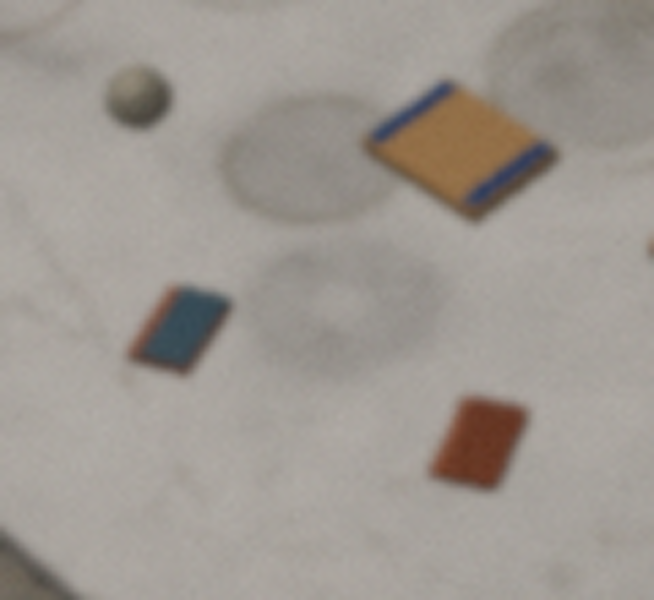

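Both tiles lie flat, glaze up. The cameras agree within about 2 mm. The blue items mask badly on saturation, so I'll measure those by colour distance and write the move helper.

```bash
cat >> h.py <<'E'
def crop_lab(n,im,uv,z,thr,r=30,up=6):
    u0,v0=int(uv[0])-r,int(uv[1])-r
    c=cv2.cvtColor(cv2.resize(im[v0:v0+2*r,u0:u0+2*r],None,fx=up,fy=up,interpolation=cv2.INTER_CUBIC),cv2.COLOR_BGR2LAB).astype(np.float32)
    d=np.linalg.norm((c-np.median(c.reshape(-1,3),axis=0))*[.7,1.5,1.5],axis=2).astype(np.float32)
    m=(cv2.GaussianBlur(d,(0,0),up*.4)>thr).astype(np.uint8)
    k,l,st,ce=cv2.connectedComponentsWithStats(m)
    i=min([i for i in range(1,k) if st[i,4]>up*up*20],key=lambda i:np.hypot(*(ce[i]-[r*up,r*up])))
    cs,_=cv2.findContours((l==i).astype(np.uint8),cv2.RETR_EXTERNAL,cv2.CHAIN_APPROX_NONE)
    q=(max(cs,key=cv2.contourArea)[:,0]+.5)/up-.5+[u0,v0]
    w=ray(n,q,z)[:,:2]*1000
    (x,y),(a,b),g=cv2.minAreaRect(w.astype(np.float32)); L=g if a>=b else g+90
    hull=cv2.moments(cv2.convexHull(w.astype(np.float32)))
    return np.round([hull['m10']/hull['m00'],hull['m01']/hull['m00'],x,y,min(a,b),max(a,b),(L+90)%180-90],1)
def goto(x,y,z,phi):
    "mm, deg (world direction of jaws): needed shift in the present tool axes, and tool yaw"
    from scipy.spatial.transform import Rotation as Ro
    s=arm.read_state(); R=Ro.from_rotvec(s["tool_rot"]).as_matrix()
    p=np.array(s["position"])*1000; now=np.degrees(np.arctan2(R[1,1],R[0,1]))
    d=(phi-now+180)%360-180
    print("t %.2f p"%s["time"],np.round(p,1),"phi %.1f"%now,"tilt",np.round(R[:2,2],4),"w %.1f"%(s["width"]*1000),"F",np.round(s["ft_force"],1),"j",np.round(s["joint_pos"],2))
    print("tool shift",np.round(R.T@(np.array([x,y,z])-p),1),"yaw %.1f"%-d)
    Rn=R@Ro.from_rotvec([0,0,np.radians(-d)]).as_matrix()
    print("tool shift after turn",np.round(Rn.T@(np.array([x,y,z])-p),1))
E
python3 - <<'E'
from h import *
im=dict(top=cv2.imread("pics/top0.png"),scene=cv2.imread("pics/scene0.png"))
for k in("ball","blue","red","ring","sb","sr"):
    uv,z,_=M[k];X=ray("top",uv,z/1000)
    for n in im:
        for t in (10,14,18): print(k,n,t,crop_lab(n,im[n],proj(n,X)[0],z/1000,t))
goto(502.7,392.3,150,70.9)
E
```

```text
ball top 10 [503.4 393.  503.9 393.1  35.6  38.4 -89.9]
ball top 14 [503.4 392.9 503.9 392.9  34.7  37.1 -89.9]
ball top 18 [503.5 392.7 503.9 392.9  33.8  36.1 -89.9]
ball scene 10 [500.9 388.7 500.9 388.7  38.4  54.9  50.2]
ball scene 14 [500.9 388.3 500.9 388.3  36.9  52.   50.2]
ball scene 18 [500.7 387.6 500.5 386.8  37.9  44.7  82. ]
blue top 10 [416.2 258.  416.2 257.9  38.8  54.9  23.2]
blue top 14 [416.2 258.  416.2 258.1  37.8  53.8  23.6]
blue top 18 [416.2 258.  416.2 258.1  37.   53.   23.6]
blue scene 10 [415.2 254.4 414.9 254.4  43.2  63.1  21.7]
blue scene 14 [415.2 254.5 415.3 254.5  41.5  60.5  23.4]
blue scene 18 [415.1 254.5 415.3 254.5  40.   58.8  23.4]
red top 10 [464.7  96.2 464.9  96.   39.3  53.5  26.9]
red top 14 [464.8  96.2 464.8  96.3  38.2  52.9  28.6]
red top 18 [464.8  96.2 464.9  96.1  37.4  51.7  26.9]
red scene 10 [463.6  92.9 463.5  93.   41.3  61.7  28. ]
red scene 14 [463.6  92.9 463.7  92.9  39.8  60.   27.9]
red scene 18 [463.6  92.8 463.7  92.9  38.6  58.6  27.8]
ring top 10 [ 393.9 -252.6  393.8 -253.1   54.6   56.5  -89.9]
ring top 14 [ 393
[... 477 characters left out ...]
 [596.1 246.6 597.  246.6  82.9  97.1  89.9]
sb scene 14 [595.7 246.1 596.2 246.3  77.6  95.1 -89.3]
sb scene 18 [595.5 245.9 595.6 246.   74.2  93.5 -89.3]
sr top 10 [646.4  87.2 647.3  87.5  72.7  88.8 -83.5]
sr top 14 [646.2  87.1 646.8  87.4  70.4  87.7 -83.5]
sr top 18 [646.2  87.2 646.6  87.4  68.8  86.9 -83.4]
sr scene 10 [645.2  84.1 645.2  84.2  79.4  94.2 -83.9]
sr scene 14 [645.1  84.2 644.8  84.3  76.5  92.8 -83. ]
sr scene 18 [645.1  84.3 645.   84.5  74.9  91.2 -83.9]
t 0.10 p [220.2 637.4 230.1] phi 70.9 tilt [-0.001  -0.0019] w 85.3 F [-0.1  0.5 -0.5] j [ 1.09  0.29  1.58 -0.    1.28 -0.15]
tool shift [-347.1 -139.2   80.2] yaw 0.0
tool shift after turn [-347.2 -139.    80.2]
```

Positions taken as the mean of the two cameras, in mm. Jaw angle is the angle the jaws need at that place.

| Item | Position | Angle |
|---|---|---|
| ball | (502.7, 392.3) | any |
| ring | (393.5, -254) | any |
| blue tile | (416, 257.2) | long axis 23° |
| red tile | (464.8, 95.3) | long axis 27.3° |
| saucer | (611, -263.4) | – |
| bat | (656.5, -99) | – |
| blue setter | (596.3, 247.3) | jaw 0.5° |
| red setter | (646.3, 86.3) | jaw 6.4° |

The sizes match what was given. First move: above the ball.

Emit:
{"name": "servo_tool", "arguments": {
  "moves": "-20 -8 5 0;-45 -18 10 0;-48 -19 12 0;-48 -19 12 0;-48 -19 12 0;-48 -19 12 0;-48 -19 10 0;-42 -18 7 0",
  "gripper": 1,
  "grip_force": 30
}}

```text
time: 0.9
position: [0.4931, 0.4005, 0.1532]
tool_rot: [-0.521, -3.097, 0.002]
ft_force: [0.1, 0.6, 0.5]
width: 0.0849
```

```bash
python3 -c "
from h import *
goto(502.7,392.3,5,70.9)"
```

```text
t 0.90 p [493.1 400.5 153.2] phi 70.9 tilt [-0.0014 -0.0009] w 84.9 F [0.1 0.6 0.5] j [ 0.52  0.27  1.74 -0.    1.13 -0.71]
tool shift [-11.9  -4.5 148.2] yaw 0.0
tool shift after turn [-11.9  -4.4 148.2]
```

The leftover is tracking lag, since the full shift was commanded. I'll descend.

Emit:
{"name": "servo_tool", "arguments": {
  "moves": "0 0 10 0;0 0 25 0;0 0 25 0;0 0 25 0;0 0 10 0;0 0 5 0;0 0 0 0;0 0 0 0"
}}

```text
time: 1.7
position: [0.4929, 0.4032, 0.0559]
tool_rot: [0.52, 3.097, 0.002]
ft_force: [-0.3, -0.1, 0.0]
width: 0.0855
```

```bash
python3 -c "
from h import *
goto(502.7,392.3,5,70.9)
for n in ('top','scene'): cv2.imwrite(f'pics/{n}1.png',arm.snapshot(n)[:,:,::-1])
a=cv2.imread('pics/scene1.png');cv2.imwrite('pics/z4.png',cv2.resize(a[90:240,120:300],(720,600)))"
```

```text
t 1.70 p [492.9 403.2  55.9] phi 70.9 tilt [0.002  0.0012] w 85.5 F [-0.3 -0.1  0. ] j [ 0.53  0.39  1.78  0.    0.96 -0.71]
tool shift [-12.7  -7.2  50.9] yaw 0.0
tool shift after turn [-12.7  -7.2  50.9]
```

View pics/z4.png

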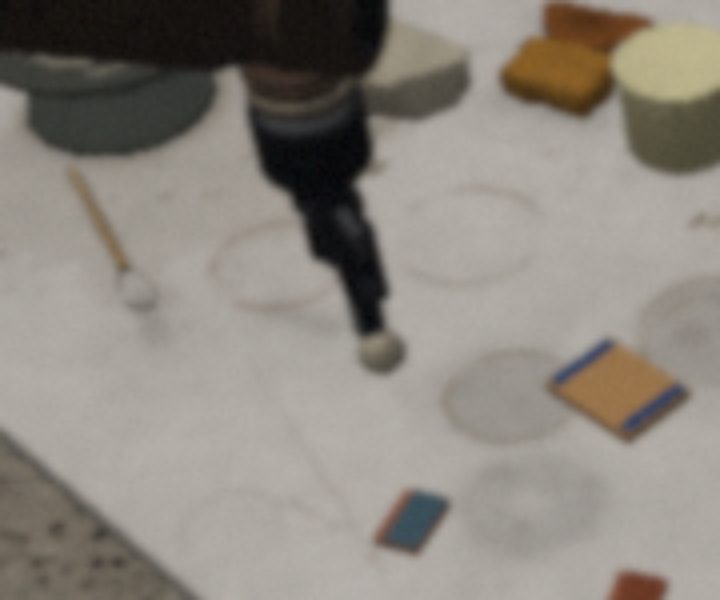

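The gripper is above and slightly behind the ball, which is at about (380,352) in the zoom. My fast rows were over 50 mm and got clipped, so I'll correct and descend.

Emit:
{"name": "servo_tool", "arguments": {
  "moves": "-6 -4 0 0;-7 -3 0 0;0 0 10 0;0 0 15 0;0 0 15 0;0 0 8 0;0 0 3 0;0 0 0 0"
}}

```text
time: 2.6
position: [0.5016, 0.3915, 0.0024]
tool_rot: [-0.52, -3.097, 0.002]
ft_force: [-0.6, -0.1, -0.0]
width: 0.0854
```

```bash
python3 -c "
from h import *
goto(502.7,392.3,5,70.9)"
```

```text
t 2.60 p [501.6 391.5   2.4] phi 70.9 tilt [-0.0016 -0.0009] w 85.4 F [-0.6 -0.1 -0. ] j [ 0.5   0.47  1.79  0.    0.88 -0.73]
tool shift [-0.8  1.2 -2.6] yaw 0.0
tool shift after turn [-0.8  1.2 -2.6]
```

Emit:
{"name": "servo_tool", "arguments": {
  "moves": "0 0 -2 0;0 0 0 0;0 0 0 0;0 0 0 0;0 0 0 0;0 0 0 0;0 0 0 0;0 0 0 0",
  "gripper": 0,
  "grip_force": 30
}}

```text
time: 3.4
position: [0.5027, 0.3919, 0.0064]
tool_rot: [0.52, 3.097, 0.001]
ft_force: [-1.4, -1.3, 6.5]
width: 0.0308
```

```bash
python3 -c "
from h import *
goto(502.7,392.3,5,70.9)"
```

```text
t 3.40 p [502.7 391.9   6.4] phi 70.9 tilt [0.0008 0.0004] w 30.8 F [-1.4 -1.3  6.5] j [ 0.5   0.47  1.79 -0.    0.88 -0.73]
tool shift [0.1 0.4 1.4] yaw 0.0
tool shift after turn [0.1 0.4 1.4]
```

Emit:
{"name": "servo_tool", "arguments": {
  "moves": "0 0 0 0;0 0 -2 0;0 0 -5 0;0 0 -8 0;0 0 -10 0;0 0 -10 0;0 0 0 0;0 0 0 0"
}}

```text
time: 4.2
position: [0.5026, 0.3918, 0.0413]
tool_rot: [0.52, 3.097, 0.001]
ft_force: [-0.1, -0.0, -1.1]
width: 0.0307
```

```bash
python3 -c "
from h import *
goto(502.7,392.3,40,70.9)
for n in ('top','scene'): cv2.imwrite(f'pics/{n}2.png',arm.snapshot(n)[:,:,::-1])
a=cv2.imread('pics/scene2.png');cv2.imwrite('pics/z5.png',cv2.resize(a[120:210,160:268],(720,600),interpolation=cv2.INTER_CUBIC))"
```

```text
t 4.20 p [502.6 391.8  41.3] phi 70.9 tilt [0.0011 0.0006] w 30.7 F [-0.1 -0.  -1.1] j [ 0.5   0.42  1.79 -0.    0.94 -0.73]
tool shift [0.1 0.5 1.3] yaw 0.0
tool shift after turn [0.1 0.5 1.3]
```

View pics/z5.png

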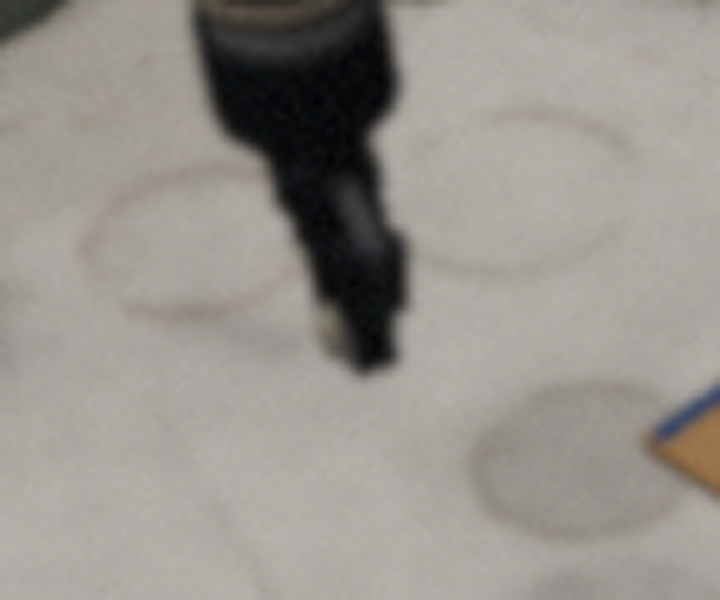

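The ball is held (tip about zoom (375,372), ball peeking out at (330,330), gap 30.7 mm). I'll work out the carry to the saucer, turning on the way so the scene camera sees between the jaws.

```bash
cat >> h.py <<'E'
def path(x,y,z,phi,N,turn=None):
    "rows (tool axes) for a straight world line with even turn; shift along axes before the row's turn"
    from scipy.spatial.transform import Rotation as Ro
    s=arm.read_state(); R=Ro.from_rotvec(s["tool_rot"]).as_matrix(); p=np.array(s["position"])*1000
    now=np.degrees(np.arctan2(R[1,1],R[0,1])); d=(phi-now+180)%360-180 if turn is None else turn
    st=(np.array([x,y,z])-p); w=np.ones(N); w[0]=w[-1]=.5; w/=w.sum()
    print("step mm",np.linalg.norm(st)*w.max(),"deg",-d*w.max())
    f=np.array([now])
    a=now
    for i in range(N):
        c,q=np.cos(np.radians(a)),np.sin(np.radians(a))
        ty=np.array([c,q]); tx=np.array([-q,c])  # y=down-tool: x = y cross z(-)
        tx=np.array([ -q, c])
        v=st*w[i]; print("%.1f %.1f %.1f %.1f"%(v[:2]@tx,v[:2]@ty,-v[2],-d*w[i]),end=";"+("\n" if i%8==7 else " "))
        a+=d*w[i]
E
python3 -c "
from h import *
s=arm.read_state()
path(611,-263.4,120,-64,24)"
```

```text
step mm 29.07206440433457 deg 5.8666278853886205
-6.9 -12.7 -1.7 2.9; -15.1 -24.6 -3.5 5.9; -17.5 -23.0 -3.5 5.9; -19.8 -21.0 -3.5 5.9; -21.8 -18.9 -3.5 5.9; -23.6 -16.6 -3.5 5.9; -25.2 -14.1 -3.5 5.9; -26.5 -11.4 -3.5 5.9;
-27.5 -8.7 -3.5 5.9; -28.3 -5.8 -3.5 5.9; -28.7 -2.9 -3.5 5.9; -28.9 0.1 -3.5 5.9; -28.7 3.0 -3.5 5.9; -28.2 5.9 -3.5 5.9; -27.5 8.8 -3.5 5.9; -26.5 11.6 -3.5 5.9;
-25.1 14.2 -3.5 5.9; -23.6 16.7 -3.5 5.9; -21.7 19.0 -3.5 5.9; -19.7 21.1 -3.5 5.9; -17.4 23.0 -3.5 5.9; -15.0 24.7 -3.5 5.9; -12.4 26.1 -3.5 5.9; -4.8 13.6 -1.7 2.9;
```

Emit:
{"name": "servo_tool", "arguments": {
  "moves": "-7 -13 -5 3;-15 -25 -8 6;-17 -23 -10 6;-20 -21 -10 6;-22 -19 -10 6;-24 -17 -10 6;-25 -14 -10 6;-26 -11 -5 6"
}}

```text
time: 5.1
position: [0.536, 0.1762, 0.109]
tool_rot: [1.672, 2.659, 0.001]
ft_force: [-0.8, -0.5, -0.1]
width: 0.0307
```

Emit:
{"name": "servo_tool", "arguments": {
  "moves": "-27 -9 -5 6;-28 -6 -5 6;-29 -3 0 6;-29 0 0 6;-29 3 0 6;-28 6 0 6;-27 9 0 6;-26 12 0 6"
}}

```text
time: 5.9
position: [0.5676, -0.0516, 0.1179]
tool_rot: [-2.609, -1.749, 0.001]
ft_force: [0.6, 0.7, -0.5]
width: 0.0306
```

```bash
python3 -c "
from h import *
path(611,-263.4,100,-64,8)"
```

```text
step mm 30.996872317875614 deg 5.954290821850435
-12.8 8.6 1.3 3.0; -24.7 18.5 2.6 6.0; -22.7 21.0 2.6 6.0; -20.4 23.2 2.6 6.0; -17.8 25.2 2.6 6.0; -15.1 26.9 2.6 6.0; -12.2 28.4 2.6 6.0; -4.6 14.7 1.3 3.0;
```

Emit:
{"name": "servo_tool", "arguments": {
  "moves": "-25 14 0 6;-24 17 0 6;-22 19 0 6;-20 21 0 6;-17 23 0 6;-15 25 0 6;-10 21 5 6;-3 8 5 3"
}}

```text
time: 6.7
position: [0.5925, -0.2571, 0.108]
tool_rot: [3.08, 0.616, -0.0]
ft_force: [0.2, -0.0, 0.5]
width: 0.0305
```

Emit:
{"name": "servo_tool", "arguments": {
  "moves": "0 0 10 0;0 0 15 0;0 0 15 0;0 0 10 0;0 0 5 0;0 0 0 0;0 0 0 0;0 0 0 0"
}}

```text
time: 7.5
position: [0.5932, -0.255, 0.0545]
tool_rot: [3.078, 0.625, 0.002]
ft_force: [-0.4, -0.5, 1.7]
width: 0.0305
```

```bash
python3 -c "
from h import *
goto(611,-263.4,15,-64)
for n in ('top','scene'): cv2.imwrite(f'pics/{n}3.png',arm.snapshot(n)[:,:,::-1])
a=cv2.imread('pics/scene3.png');cv2.imwrite('pics/z6.png',cv2.resize(a[210:300,370:478],(720,600),interpolation=cv2.INTER_CUBIC))"
```

```text
t 7.50 p [ 593.2 -255.    54.5] phi -67.1 tilt [ 0.0015 -0.001 ] w 30.5 F [-0.4 -0.5  1.7] j [-0.56  0.41  1.76  0.    0.96  0.61]
tool shift [13.1 14.6 39.6] yaw -3.1
tool shift after turn [12.3 15.3 39.6]
```

View pics/z6.png

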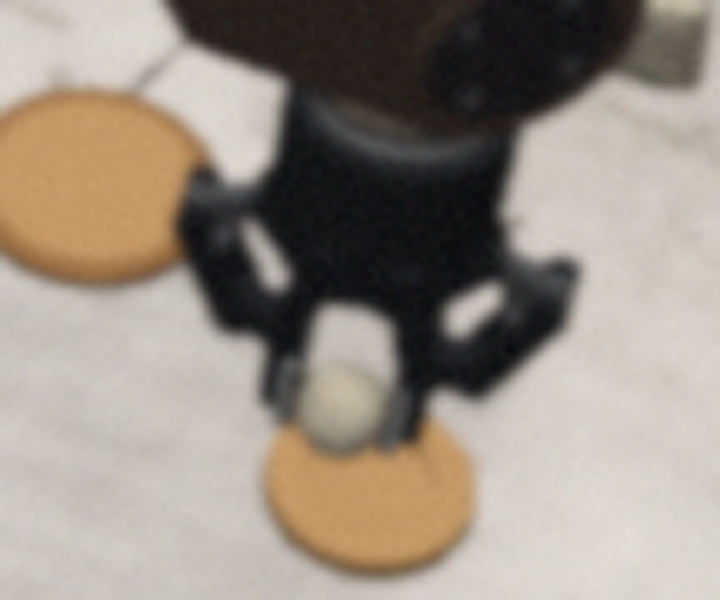

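The ball is visible between the jaws at about zoom (341,408), with its underside roughly level with the finger tips. I'll check where it sits in the grasp, using both cameras.

```bash
python3 -c "
from h import *
uv=(370+341*.15,210+408*.15)
for z in (.058,.062,.066): print(z,np.round(ray('scene',uv,z)*1000,1))
print(proj('top',[[.5932,-.255,.064]]))
a=cv2.imread('pics/top3.png');cv2.imwrite('pics/z7.png',cv2.resize(a[160:220,395:467],(720,600),interpolation=cv2.INTER_CUBIC))
"
```

```text
0.058 [[ 595.7 -256.6   58. ]]
0.062 [[ 592.9 -258.    62. ]]
0.066 [[ 590.1 -259.5   66. ]]
[[430.14828558 197.89700047]]
```

View pics/z7.png

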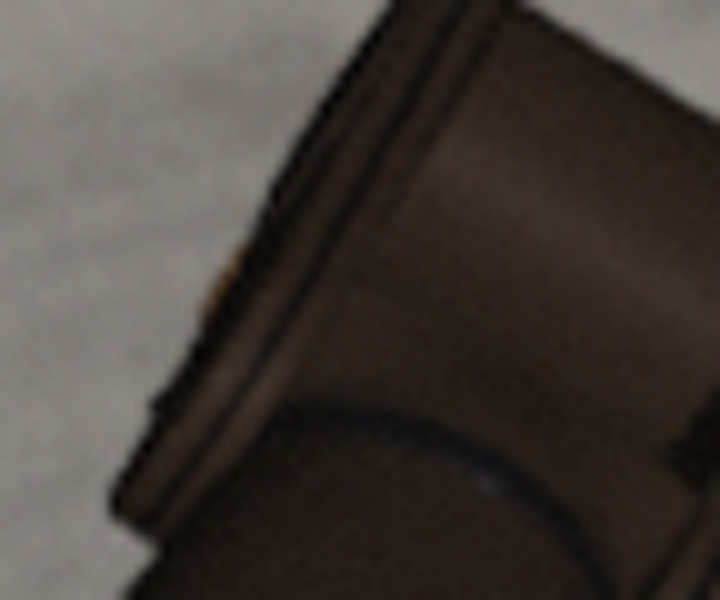

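Allowing for the scene camera's y bias (it shows the jaw-centred ball about 2.5 mm too far to -y), I take the saucer at (611, -262.5). I'll correct and lower to just above contact.

Emit:
{"name": "servo_tool", "arguments": {
  "moves": "4 4 0 0;6 6 0 0;4 4 0 0;0 0 8 0;0 0 10 0;0 0 8 0;0 0 4 0;0 0 0 0"
}}

```text
time: 8.4
position: [0.6099, -0.2616, 0.0218]
tool_rot: [-3.077, -0.624, 0.003]
ft_force: [0.5, -0.6, -0.6]
width: 0.0305
```

Emit:
{"name": "servo_tool", "arguments": {
  "moves": "0 0 0 0;0 0 0 0;0 0 0 0;0 0 0 0;0 0 0 0;0 0 0 0;0 0 0 0;0 0 0 0"
}}

```text
time: 9.2
position: [0.6109, -0.2621, 0.0235]
tool_rot: [-3.079, -0.625, 0.0]
ft_force: [0.3, 0.4, -0.0]
width: 0.0307
```

```bash
python3 -c "
from h import *
goto(611,-262.5,16,-67.1)
for n in ('scene',): cv2.imwrite(f'pics/{n}4.png',arm.snapshot(n)[:,:,::-1])
a=cv2.imread('pics/scene4.png');cv2.imwrite('pics/z8.png',cv2.resize(a[225:315,370:478],(720,600),interpolation=cv2.INTER_CUBIC))"
```

```text
t 9.20 p [ 610.9 -262.1   23.5] phi -67.1 tilt [-0.  0.] w 30.7 F [ 0.3  0.4 -0. ] j [-0.56  0.49  1.72 -0.    0.93  0.61]
tool shift [-0.1  0.4  7.5] yaw 0.0
tool shift after turn [-0.1  0.4  7.5]
```

View pics/z8.png

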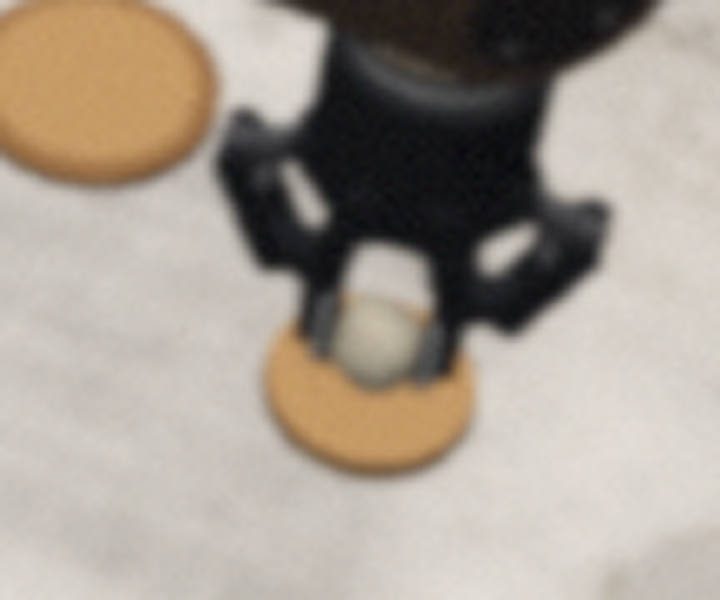

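```bash
python3 -c "
from h import *
uv=(370+375*.15,225+342*.15)
for z in (.030,.032,.034): print(z,np.round(ray('scene',uv,z)*1000,1))
"
```

```text
0.03 [[ 611.4 -264.3   30. ]]
0.032 [[ 609.9 -265.    32. ]]
0.034 [[ 608.5 -265.7   34. ]]
```

Emit:
{"name": "servo_tool", "arguments": {
  "moves": "0 0 2 0;0 0 2 0;0 0 1 0;0 0 0 0;0 0 0 0;0 0 0 0;0 0 0 0;0 0 0 0"
}}

```text
time: 10.05
position: [0.611, -0.2622, 0.0186]
tool_rot: [3.079, 0.624, 0.0]
ft_force: [-0.6, -0.1, 0.2]
width: 0.0305
```

The ball lines up with the saucer centre in the same camera (611, -264 against 611, -264). I'll feel for contact.

Emit:
{"name": "servo_tool", "arguments": {
  "moves": "0 0 1 0;0 0 0 0;0 0 0 0;0 0 0 0;0 0 1 0;0 0 0 0;0 0 0 0;0 0 0 0"
}}

```text
time: 10.85
position: [0.6109, -0.2622, 0.0165]
tool_rot: [3.079, 0.624, 0.0]
ft_force: [-0.1, -0.1, 0.4]
width: 0.0305
```

Emit:
{"name": "servo_tool", "arguments": {
  "moves": "0 0 1 0;0 0 0 0;0 0 0 0;0 0 0 0;0 0 0 0;0 0 0 0;0 0 0 0;0 0 0 0"
}}

```text
time: 11.65
position: [0.6111, -0.2622, 0.0164]
tool_rot: [-3.079, -0.625, -0.0]
ft_force: [-2.3, 0.8, 5.2]
width: 0.0309
```

Contact at 5 N, so I'll release and rise.

Emit:
{"name": "servo_tool", "arguments": {
  "moves": "0 0 0 0;0 0 0 0;0 0 0 0;0 0 0 0;0 0 0 0;0 0 -5 0;0 0 -15 0;0 0 -25 0",
  "gripper": 0.7
}}

```text
time: 12.45
position: [0.6098, -0.2615, 0.06]
tool_rot: [-3.077, -0.624, 0.004]
ft_force: [-0.2, 0.4, 0.4]
width: 0.06
```

Emit:
{"name": "servo_tool", "arguments": {
  "moves": "0 0 -25 0;0 0 -25 0;-15 0 -10 0;-30 0 0 0;-35 0 0 0;-30 0 0 0;-15 0 0 0;0 0 0 0",
  "gripper": 1
}}

```text
time: 13.25
position: [0.495, -0.3117, 0.1216]
tool_rot: [3.079, 0.621, 0.001]
ft_force: [-0.3, 0.3, -0.4]
width: 0.0852
```

```bash
python3 -c "
from h import *
goto(393.5,-253.5,120,-64)
for n in ('top','scene'): cv2.imwrite(f'pics/{n}5.png',arm.snapshot(n)[:,:,::-1])
a=cv2.imread('pics/scene5.png');b=cv2.imread('pics/top5.png')
cv2.imwrite('pics/z9.png',np.hstack([cv2.resize(a[240:320,380:475],(400,337),interpolation=cv2.INTER_CUBIC),cv2.resize(b[150:230,385:480],(400,337),interpolation=cv2.INTER_CUBIC)]))"
```

```text
t 13.25 p [ 495.  -311.7  121.6] phi -67.2 tilt [ 0.0011 -0.0009] w 85.2 F [-0.3  0.3 -0.4] j [-0.74  0.2   1.89  0.    1.05  0.44]
tool shift [-71.  -93.    1.5] yaw -3.2
tool shift after turn [-65.7 -96.8   1.5]
```

View pics/z9.png

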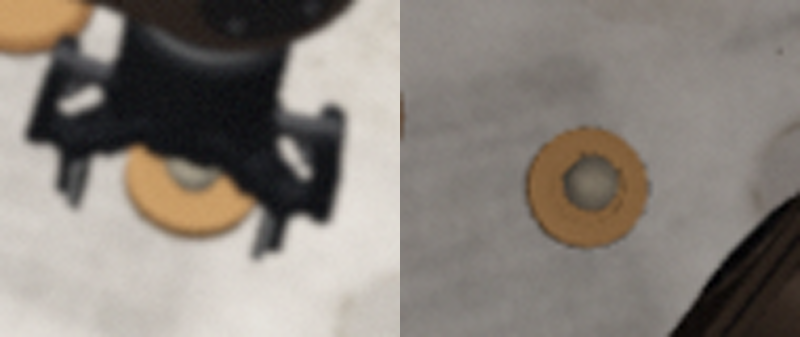

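The ball sits in the seat, centred within about 2 mm: top zoom ball (591,182), and expected (593,183) after parallax. Now the ring.

Emit:
{"name": "servo_tool", "arguments": {
  "moves": "-6 -8 0 0;-13 -17 0 0;-16 -21 2 0;-16 -21 5 0;-13 -17 10 0;-7 -9 10 0;0 0 10 0;0 0 5 0"
}}

```text
time: 14.15
position: [0.3944, -0.2523, 0.0778]
tool_rot: [-3.078, -0.626, 0.0]
ft_force: [0.2, -0.8, 0.2]
width: 0.0854
```

Emit:
{"name": "servo_tool", "arguments": {
  "moves": "0 0 5 0;0 0 0 0;0 0 0 0;0 0 0 0;0 0 0 0;0 0 0 0;0 0 0 0;0 0 0 0"
}}

```text
time: 14.95
position: [0.3942, -0.2529, 0.0736]
tool_rot: [3.079, 0.624, 0.0]
ft_force: [0.8, -0.3, 0.7]
width: 0.0853
```

```bash
python3 -c "
from h import *
goto(393.5,-253.3,5,-67.1)
for n in ('top','scene'): cv2.imwrite(f'pics/{n}6.png',arm.snapshot(n)[:,:,::-1])
a=cv2.imread('pics/scene6.png');b=cv2.imread('pics/top6.png')
cv2.imwrite('pics/z10.png',np.hstack([cv2.resize(a[290:380,310:417],(400,337),interpolation=cv2.INTER_CUBIC),cv2.resize(b[230:320,375:482],(400,337),interpolation=cv2.INTER_CUBIC)]))"
```

```text
t 14.95 p [ 394.2 -252.9   73.6] phi -67.1 tilt [ 0.0001 -0.0001] w 85.3 F [ 0.8 -0.3  0.7] j [-0.79  0.03  2.19 -0.    0.93  0.38]
tool shift [-0.8  0.1 68.6] yaw 0.0
tool shift after turn [-0.8  0.1 68.6]
```

View pics/z10.png

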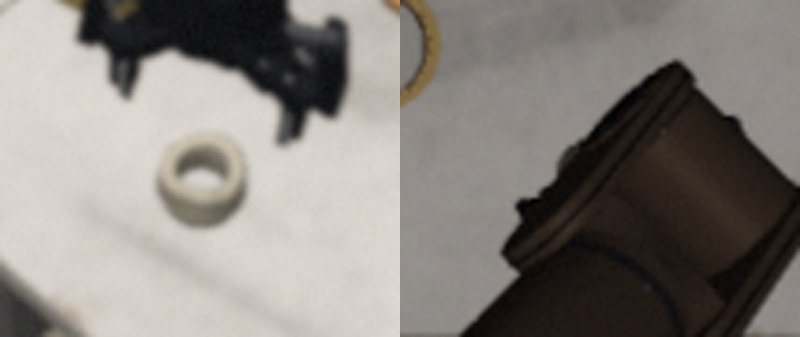

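The jaws straddle the ring (fingers at about (123,85) and (290,130), ring centre at about (203,170)). Descend and grip.

Emit:
{"name": "servo_tool", "arguments": {
  "moves": "-1 0 8 0;0 0 16 0;0 0 18 0;0 0 14 0;0 0 8 0;0 0 4 0;0 0 0 0;0 0 0 0"
}}

```text
time: 15.85
position: [0.3936, -0.2536, 0.006]
tool_rot: [3.078, 0.624, 0.001]
ft_force: [-0.4, -0.5, 0.3]
width: 0.0856
```

Emit:
{"name": "servo_tool", "arguments": {
  "moves": "0 0 0 0;0 0 0 0;0 0 0 0;0 0 0 0;0 0 0 0;0 0 0 0;0 0 0 0;0 0 0 0",
  "gripper": 0,
  "grip_force": 30
}}

```text
time: 16.65
position: [0.3936, -0.2535, 0.0065]
tool_rot: [3.079, 0.624, 0.0]
ft_force: [-1.2, 2.0, 5.2]
width: 0.0503
```

```bash
python3 -c "
from h import *
goto(393.5,-253.3,5,-67.1)"
```

```text
t 16.65 p [ 393.6 -253.5    6.5] phi -67.1 tilt [ 0.0003 -0.0003] w 50.3 F [-1.2  2.   5.2] j [-0.79  0.16  2.21 -0.    0.78  0.38]
tool shift [ 0.  -0.2  1.5] yaw 0.0
tool shift after turn [ 0.  -0.2  1.5]
```

Emit:
{"name": "servo_tool", "arguments": {
  "moves": "0 0 -2 0;0 0 -6 0;0 0 -15 0;0 0 -20 0;0 0 -25 0;0 0 -25 0;10 -1 -10 0;20 -3 0 0"
}}

```text
time: 17.45
position: [0.4205, -0.2388, 0.1106]
tool_rot: [3.076, 0.621, 0.004]
ft_force: [0.9, -0.3, -0.5]
width: 0.0503
```

Emit:
{"name": "servo_tool", "arguments": {
  "moves": "34 -5 0 0;40 -5 0 0;42 -6 0 0;42 -6 0 0;40 -5 0 0;36 -5 0 0;25 -3 0 0;13 -1 0 0"
}}

```text
time: 18.25
position: [0.6572, -0.0966, 0.1074]
tool_rot: [-3.077, -0.628, 0.001]
ft_force: [0.2, -0.6, -0.9]
width: 0.0503
```

Emit:
{"name": "servo_tool", "arguments": {
  "moves": "0 0 5 0;0 0 15 0;0 0 20 0;0 0 20 0;0 0 10 0;0 0 5 0;0 0 0 0;0 0 0 0"
}}

```text
time: 19.05
position: [0.6562, -0.0992, 0.0344]
tool_rot: [3.078, 0.624, 0.002]
ft_force: [0.3, 0.4, -0.6]
width: 0.0497
```

```bash
python3 -c "
from h import *
goto(656.5,-98.5,16.5,-67.1)
for n in ('top','scene'): cv2.imwrite(f'pics/{n}7.png',arm.snapshot(n)[:,:,::-1])
a=cv2.imread('pics/scene7.png');b=cv2.imread('pics/top7.png')
cv2.imwrite('pics/z11.png',np.hstack([cv2.resize(a[180:270,330:437],(400,337),interpolation=cv2.INTER_CUBIC),cv2.resize(b[130:220,315:422],(400,337),interpolation=cv2.INTER_CUBIC)]))"
```

```text
t 19.05 p [656.2 -99.2  34.4] phi -67.1 tilt [ 0.0013 -0.0005] w 49.7 F [ 0.3  0.4 -0.6] j [-0.3   0.47  1.72 -0.    0.95  0.87]
tool shift [ 0.5 -0.5 17.9] yaw 0.0
tool shift after turn [ 0.5 -0.5 17.9]
```

View pics/z11.png

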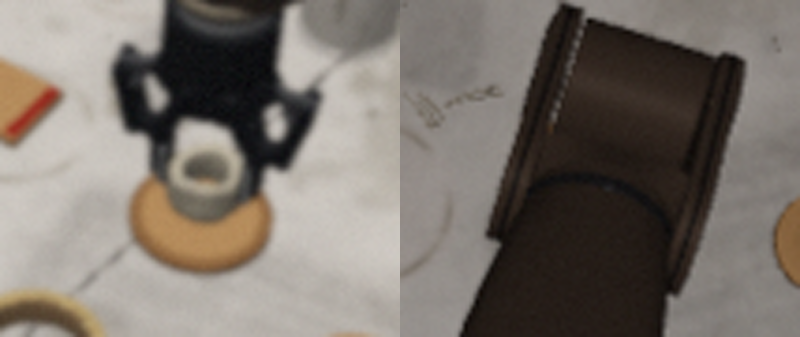

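```bash
python3 -c "
from h import *
a=cv2.imread('pics/scene7.png');cv2.imwrite('pics/z12.png',cv2.resize(a[205:260,355:415],(654,600),interpolation=cv2.INTER_CUBIC))"
```

```text
(no output)
```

View pics/z12.png

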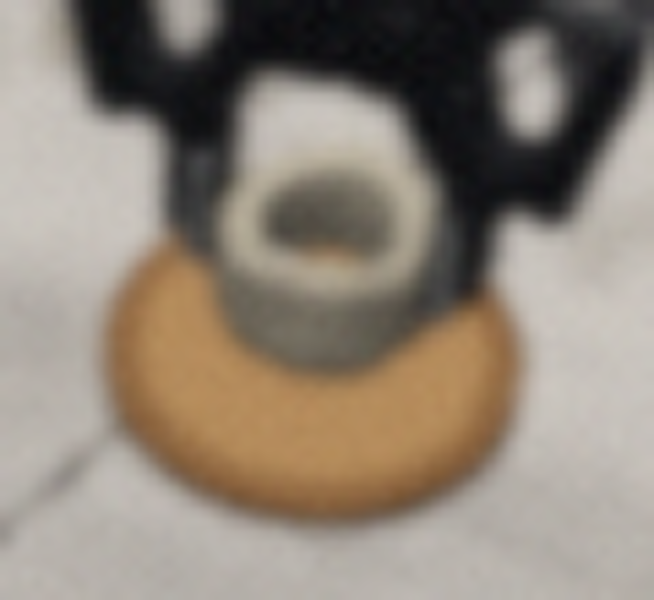

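Emit:
{"name": "servo_tool", "arguments": {
  "moves": "0 0 4 0;0 0 5 0;0 0 4 0;0 0 2 0;0 0 0 0;0 0 0 0;0 0 0 0;0 0 0 0"
}}

```text
time: 19.95
position: [0.656, -0.0988, 0.0188]
tool_rot: [3.079, 0.624, 0.001]
ft_force: [0.1, -0.9, -1.0]
width: 0.0497
```

The ring hangs level over the bat, with its top-face centre at about zoom (327,222) (pixel 385.0, 225.4). I'll check that by ray.

```bash
python3 -c "
from h import *
print(np.round(ray('scene',(385,225.4),.060)*1000,1), np.round(ray('scene',(385,225.4),.058)*1000,1))"
```

```text
[[ 650.  -105.9   60. ]] [[ 651.6 -104.9   58. ]]
```

Emit:
{"name": "servo_tool", "arguments": {
  "moves": "0 0 1 0;0 0 0 0;0 0 0 0;0 0 0 0;0 0 1 0;0 0 0 0;0 0 0 0;0 0 0 0"
}}

```text
time: 20.75
position: [0.6559, -0.0988, 0.0167]
tool_rot: [3.079, 0.624, 0.001]
ft_force: [-0.0, 0.4, -0.1]
width: 0.0504
```

Emit:
{"name": "servo_tool", "arguments": {
  "moves": "0 0 1 0;0 0 0 0;0 0 0 0;0 0 0 0;0 0 0 0;0 0 0 0;0 0 0 0;0 0 0 0"
}}

```text
time: 21.55
position: [0.656, -0.0988, 0.0165]
tool_rot: [3.079, 0.625, 0.0]
ft_force: [-3.3, 0.3, 5.4]
width: 0.0501
```

Contact at 5 N. Open fully, since the ring is 50 mm wide, then rise and back off.

Emit:
{"name": "servo_tool", "arguments": {
  "moves": "0 0 0 0;0 0 0 0;0 0 0 0;0 0 0 0;0 0 0 0;0 0 -5 0;0 0 -15 0;0 0 -25 0",
  "gripper": 1
}}

```text
time: 22.35
position: [0.6546, -0.0984, 0.06]
tool_rot: [-3.077, -0.624, 0.005]
ft_force: [-0.1, -0.8, -0.1]
width: 0.0857
```

Emit:
{"name": "servo_tool", "arguments": {
  "moves": "0 0 -30 0;0 0 -25 0;-15 0 -10 0;-35 -15 0 0;-40 -20 0 0;-40 -20 0 0;-30 -15 0 0;-10 -5 0 0"
}}

```text
time: 23.15
position: [0.4676, -0.0954, 0.1261]
tool_rot: [3.079, 0.624, -0.0]
ft_force: [1.0, -1.3, -0.1]
width: 0.0855
```

```bash
python3 -c "
from h import *
goto(416,257.5,80,-67)
for n in ('top','scene'): cv2.imwrite(f'pics/{n}8.png',arm.snapshot(n)[:,:,::-1])
a=cv2.imread('pics/scene8.png');b=cv2.imread('pics/top8.png')
cv2.imwrite('pics/z13.png',np.hstack([cv2.resize(a[190:280,330:437],(400,337),interpolation=cv2.INTER_CUBIC),cv2.resize(b[130:220,315:422],(400,337),interpolation=cv2.INTER_CUBIC)]))"
```

```text
t 23.15 p [467.6 -95.4 126.1] phi -67.1 tilt [-0.0001 -0.    ] w 85.5 F [ 1.  -1.3 -0.1] j [-0.41 -0.04  2.14 -0.    1.04  0.76]
tool shift [  89.8 -345.1   46.1] yaw -0.1
tool shift after turn [  90.4 -345.    46.1]
```

View pics/z13.png

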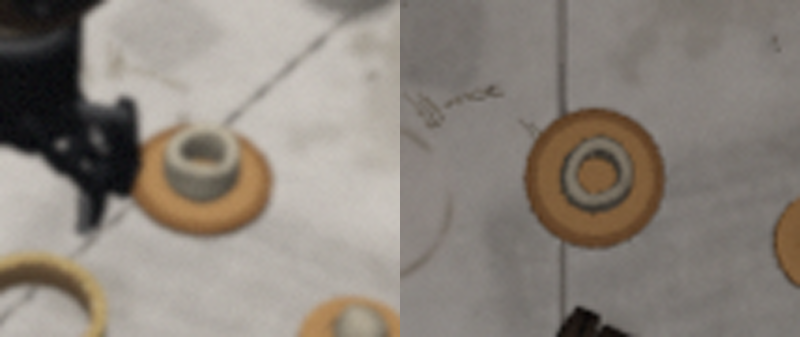

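The ring is on the bat, flat and centred within about 1 mm: ring (597,174) in the top zoom, expected (597,173) after parallax. Now the blue tile. The jaws are already at -67°, square to its short side.

Emit:
{"name": "servo_tool", "arguments": {
  "moves": "6 -22 0 0;11 -40 0 0;12 -46 0 0;12 -46 0 0;12 -46 0 0;12 -46 0 0;11 -42 0 0;8 -32 0 0"
}}

```text
time: 24.05
position: [0.4241, 0.2349, 0.1269]
tool_rot: [-3.078, -0.627, -0.005]
ft_force: [0.2, -0.8, 0.5]
width: 0.0857
```

Emit:
{"name": "servo_tool", "arguments": {
  "moves": "5 -20 5 0;1 -5 10 0;0 0 20 0;0 0 20 0;0 0 15 0;0 0 5 0;0 0 0 0;0 0 0 0"
}}

```text
time: 24.85
position: [0.4195, 0.2569, 0.0512]
tool_rot: [-3.079, -0.624, -0.002]
ft_force: [-0.3, -0.3, 0.4]
width: 0.0856
```

```bash
python3 -c "
from h import *
goto(416,257.5,1.5,-67)
for n in ('top','scene'): cv2.imwrite(f'pics/{n}9.png',arm.snapshot(n)[:,:,::-1])
a=cv2.imread('pics/scene9.png');b=cv2.imread('pics/top9.png')
cv2.imwrite('pics/z14.png',np.hstack([cv2.resize(a[170:260,170:277],(400,337),interpolation=cv2.INTER_CUBIC),cv2.resize(b[220:310,180:287],(400,337),interpolation=cv2.INTER_CUBIC)]))"
```

```text
t 24.85 p [419.5 256.9  51.2] phi -67.1 tilt [0.0013 0.0004] w 85.6 F [-0.3 -0.3  0.4] j [ 0.34  0.12  2.14 -0.    0.88  1.51]
tool shift [-3.1 -1.9 49.7] yaw -0.1
tool shift after turn [-3.1 -1.9 49.7]
```

View pics/z14.png

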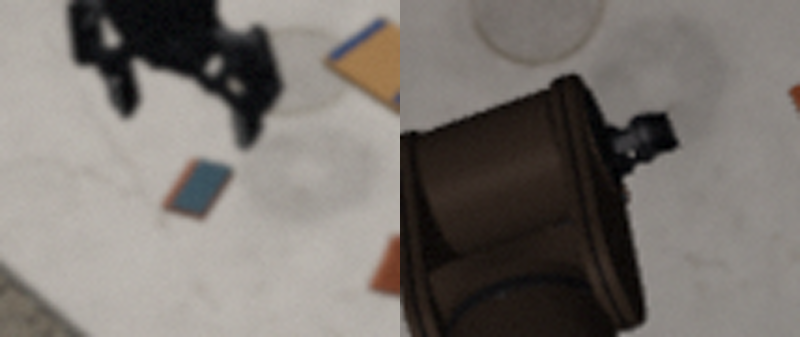

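Jaws straddle the blue tile (zoom (200,188)), square to it. Descend close to the table.

Emit:
{"name": "servo_tool", "arguments": {
  "moves": "-3 -2 5 0;0 0 12 0;0 0 14 0;0 0 10 0;0 0 4 0;0 0 2 0;0 0 0 0;0 0 0 0"
}}

```text
time: 25.75
position: [0.4154, 0.2577, 0.0039]
tool_rot: [-3.079, -0.624, -0.001]
ft_force: [-0.1, 0.0, 0.4]
width: 0.0853
```

```bash
python3 -c "
from h import *
goto(416,257.5,1.5,-67)"
```

```text
t 25.75 p [415.4 257.7   3.9] phi -67.1 tilt [0.0008 0.0003] w 85.3 F [-0.1  0.   0.4] j [0.35 0.2  2.16 0.   0.78 1.52]
tool shift [0.5 0.4 2.4] yaw -0.1
tool shift after turn [0.5 0.4 2.4]
```

Emit:
{"name": "servo_tool", "arguments": {
  "moves": "0 0 2 0;0 0 0 0;0 0 0 0;0 0 0 0;0 0 0 0;0 0 0 0;0 0 0 0;0 0 0 0",
  "gripper": 0,
  "grip_force": 30
}}

```text
time: 26.55
position: [0.4153, 0.2577, 0.0019]
tool_rot: [-3.079, -0.624, -0.001]
ft_force: [-0.4, -0.5, 4.0]
width: 0.0332
```

```bash
python3 -c "
from h import *
goto(416,257.5,1.5,-67)"
```

```text
t 26.55 p [415.3 257.7   1.9] phi -67.1 tilt [0.0007 0.0003] w 33.2 F [-0.4 -0.5  4. ] j [0.35 0.21 2.16 0.   0.78 1.52]
tool shift [0.6 0.4 0.4] yaw -0.1
tool shift after turn [0.6 0.4 0.4]
```

Gap 33.2 mm, so the tile is gripped. Lift it and plan the carry.

Emit:
{"name": "servo_tool", "arguments": {
  "moves": "0 0 -2 0;0 0 -5 0;0 0 -10 0;0 0 -15 0;0 0 -15 0;0 0 -10 0;0 0 -3 0;0 0 0 0"
}}

```text
time: 27.35
position: [0.4152, 0.2577, 0.0621]
tool_rot: [-3.079, -0.625, -0.002]
ft_force: [1.0, 0.3, -1.7]
width: 0.0329
```

```bash
python3 -c "
from h import *
goto(596.3,247.6,62,0.6)
path(596.3,247.6,62,0.6,14)
cv2.imwrite('pics/scene10.png',arm.snapshot('scene')[:,:,::-1])
a=cv2.imread('pics/scene10.png')
cv2.imwrite('pics/z15.png',cv2.resize(a[160:240,175:270],(712,600),interpolation=cv2.INTER_CUBIC))"
```

```text
t 27.35 p [415.2 257.7  62.1] phi -67.1 tilt [0.0011 0.0004] w 32.9 F [ 1.   0.3 -1.7] j [ 0.35  0.09  2.15 -0.    0.9   1.52]
tool shift [162.9  79.9   0.3] yaw -67.7
tool shift after turn [-12.  181.    0.3]
step mm 13.953745207822179 deg -5.204842319073025
6.3 3.1 0.0 -2.6; 12.2 6.7 0.0 -5.2; 11.6 7.8 0.0 -5.2; 10.8 8.8 0.0 -5.2; 10.0 9.8 0.0 -5.2; 9.1 10.6 0.0 -5.2; 8.1 11.4 0.0 -5.2; 7.0 12.1 0.0 -5.2;
5.9 12.7 0.0 -5.2; 4.7 13.1 0.0 -5.2; 3.5 13.5 0.0 -5.2; 2.2 13.8 0.0 -5.2; 1.0 13.9 0.0 -5.2; -0.1 7.0 0.0 -2.6;
```

View pics/z15.png

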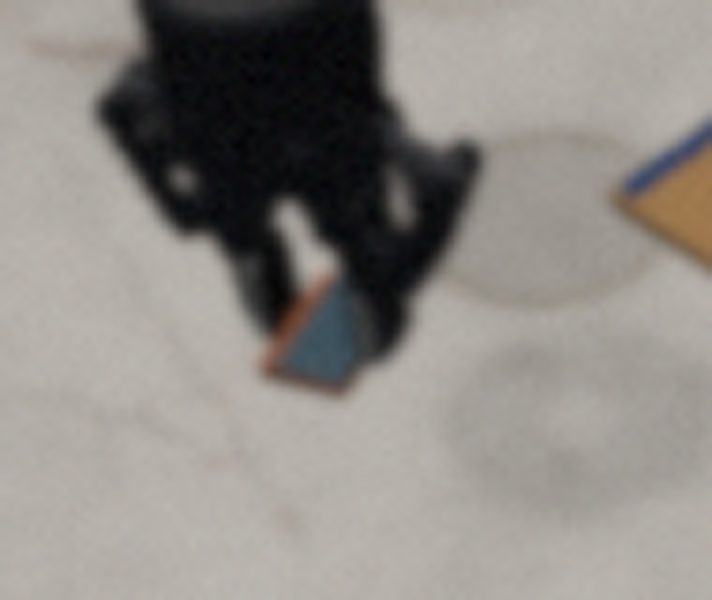

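The tile hangs level in the tips. I'll carry it to the blue setter, turning on the way.

Emit:
{"name": "servo_tool", "arguments": {
  "moves": "6.3 3.1 0 -2.7;12.2 6.7 0 -5.2;11.6 7.8 0 -5.2;10.8 8.8 0 -5.2;10 9.8 0 -5.2;9.1 10.6 0 -5.2;8.1 11.4 0 -5.2;7 12.1 0 -5.2"
}}

```text
time: 28.2
position: [0.5193, 0.2516, 0.0601]
tool_rot: [-2.689, -1.623, 0.004]
ft_force: [-0.0, 0.1, 0.4]
width: 0.0329
```

Emit:
{"name": "servo_tool", "arguments": {
  "moves": "5.9 12.7 0 -5.2;4.7 13.1 0 -5.2;3.5 13.5 0 -5.2;2.2 13.8 0 -5.2;1 13.9 0 -5.2;0 7 0 -2.6;0 0 0 0;0 0 0 0"
}}

```text
time: 29.0
position: [0.5954, 0.2477, 0.0603]
tool_rot: [-2.21, -2.231, 0.003]
ft_force: [-0.2, 1.1, -0.1]
width: 0.0333
```

```bash
python3 -c "
from h import *
goto(596.3,247.6,12,0.6)
for n in ('top','scene'): cv2.imwrite(f'pics/{n}11.png',arm.snapshot(n)[:,:,::-1])
a=cv2.imread('pics/scene11.png');b=cv2.imread('pics/top11.png')
cv2.imwrite('pics/z16.png',np.hstack([cv2.resize(a[140:230,220:327],(400,337),interpolation=cv2.INTER_CUBIC),cv2.resize(b[155:245,185:292],(400,337),interpolation=cv2.INTER_CUBIC)]))"
```

```text
t 29.00 p [595.4 247.7  60.3] phi 0.6 tilt [-0.0022 -0.0005] w 33.3 F [-0.2  1.1 -0.1] j [0.24 0.41 1.76 0.   0.98 0.23]
tool shift [-0.1  1.  48.3] yaw -0.0
tool shift after turn [-0.1  1.  48.3]
```

View pics/z16.png

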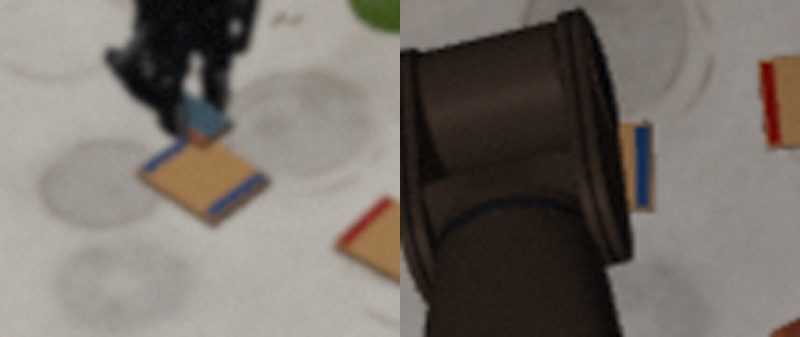

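Aligned lengthwise. Lower to a few mm above and look.

Emit:
{"name": "servo_tool", "arguments": {
  "moves": "0 0.5 5 0;0 0 12 0;0 0 12 0;0 0 8 0;0 0 5 0;0 0 0 0;0 0 0 0;0 0 0 0"
}}

```text
time: 29.9
position: [0.5973, 0.248, 0.0202]
tool_rot: [2.209, 2.233, 0.002]
ft_force: [0.8, 0.0, 0.6]
width: 0.0326
```

```bash
python3 -c "
from h import *
goto(596.3,247.6,12,0.6)
for n in ('scene',): cv2.imwrite(f'pics/{n}12.png',arm.snapshot(n)[:,:,::-1])
a=cv2.imread('pics/scene12.png')
cv2.imwrite('pics/z17.png',cv2.resize(a[155:215,240:311],(710,600),interpolation=cv2.INTER_CUBIC))
# expected outline of tile (at TCP) and setter
p=np.array([.5963,.2476-.0025,.0]);
for h,w,z in((17,25,.027),(32,42,.010)):
    c=np.array([[sx*h/1000,sy*w/1000,z] for sx,sy in((-1,-1),(1,-1),(1,1),(-1,1))])+p; print(np.round((proj('scene',c)-[240,155])*10))
"
```

```text
t 29.90 p [597.3 248.   20.2] phi 0.6 tilt [0.0012 0.0003] w 32.6 F [0.8 0.  0.6] j [0.24 0.46 1.77 0.   0.91 0.23]
tool shift [-0.4 -1.   8.2] yaw 0.0
tool shift after turn [-0.4 -1.   8.2]
[[354. 334.]
 [442. 272.]
 [319. 190.]
 [231. 251.]]
[[362. 435.]
 [527. 317.]
 [322. 181.]
 [157. 294.]]
```

View pics/z17.png

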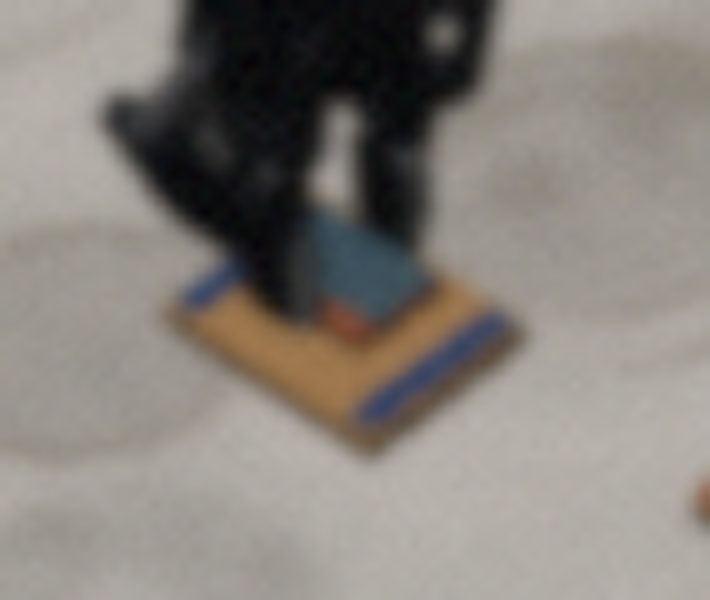

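Tile and setter corners fall within about 1 mm of the predicted ones. Lower to contact.

Emit:
{"name": "servo_tool", "arguments": {
  "moves": "0 -0.5 2 0;0 0 2 0;0 0 2 0;0 0 0 0;0 0 0 0;0 0 0 0;0 0 0 0;0 0 0 0"
}}

```text
time: 30.75
position: [0.5963, 0.2479, 0.0136]
tool_rot: [2.209, 2.234, 0.0]
ft_force: [0.2, 0.4, -0.3]
width: 0.0326
```

Emit:
{"name": "servo_tool", "arguments": {
  "moves": "0 0 1 0;0 0 0 0;0 0 0 0;0 0 0 0;0 0 1 0;0 0 0 0;0 0 0 0;0 0 0 0"
}}

```text
time: 31.55
position: [0.5964, 0.2479, 0.012]
tool_rot: [2.209, 2.234, 0.0]
ft_force: [-1.5, 0.0, 3.0]
width: 0.0326
```

Contact. Release and rise, then head toward the red tile.

Emit:
{"name": "servo_tool", "arguments": {
  "moves": "0 0 0 0;0 0 0 0;0 0 0 0;0 0 0 0;0 0 0 0;0 0 -5 0;0 0 -15 0;0 0 -25 0",
  "gripper": 1
}}

```text
time: 32.35
position: [0.595, 0.2476, 0.0561]
tool_rot: [-2.208, -2.232, 0.005]
ft_force: [-0.1, 0.4, 0.6]
width: 0.0855
```

```bash
python3 -c "
from h import *
goto(465,95.8,90,-62.7)
path(465,95.8,90,-62.7,14)"
```

```text
t 32.35 p [595.  247.6  56.1] phi 0.6 tilt [-0.0033 -0.0008] w 85.5 F [-0.1  0.4  0.6] j [0.24 0.41 1.76 0.   0.97 0.23]
tool shift [-150.4 -131.8  -33.4] yaw 63.3
tool shift after turn [-185.3   75.2  -33.4]
step mm 15.593313210903942 deg 4.871459367233861
-5.8 -5.1 -1.3 2.4; -12.0 -9.6 -2.6 4.9; -12.8 -8.6 -2.6 4.9; -13.4 -7.5 -2.6 4.9; -14.0 -6.3 -2.6 4.9; -14.5 -5.1 -2.6 4.9; -14.9 -3.8 -2.6 4.9; -15.2 -2.5 -2.6 4.9;
-15.3 -1.3 -2.6 4.9; -15.4 0.1 -2.6 4.9; -15.3 1.4 -2.6 4.9; -15.1 2.7 -2.6 4.9; -14.9 3.9 -2.6 4.9; -7.2 2.6 -1.3 2.4;
```

Emit:
{"name": "servo_tool", "arguments": {
  "moves": "-5.8 -5.1 -10 2.4;-12 -9.6 -15 4.9;-12.8 -8.6 -9 4.9;-13.4 -7.5 0 4.9;-14 -6.3 0 4.9;-14.5 -5.1 0 4.9;-14.9 -3.8 0 4.9;-15.2 -2.5 0 4.9"
}}

```text
time: 33.15
position: [0.5213, 0.16, 0.0922]
tool_rot: [2.802, 1.419, 0.003]
ft_force: [-0.4, -0.3, 0.1]
width: 0.0852
```

Emit:
{"name": "servo_tool", "arguments": {
  "moves": "-15.3 -1.3 0 4.9;-15.4 0 0 4.9;-15.3 1.4 0 4.9;-15.1 2.7 10 4.9;-14.9 3.9 15 4.9;-7.2 2.6 10 2.1;0 0 5 0;0 0 0 0"
}}

```text
time: 33.95
position: [0.466, 0.0965, 0.0505]
tool_rot: [-3.052, -0.743, 0.0]
ft_force: [-0.4, -0.2, 0.1]
width: 0.0856
```

```bash
python3 -c "
from h import *
goto(465,95.8,1.5,-62.7)
for n in ('top','scene'): cv2.imwrite(f'pics/{n}13.png',arm.snapshot(n)[:,:,::-1])
a=cv2.imread('pics/scene13.png');b=cv2.imread('pics/top13.png')
cv2.imwrite('pics/z18.png',np.hstack([cv2.resize(a[165:265,220:339],(400,337),interpolation=cv2.INTER_CUBIC),cv2.resize(b[155:245,185:292],(400,337),interpolation=cv2.INTER_CUBIC)]))"
```

```text
t 33.95 p [466.   96.5  50.5] phi -62.6 tilt [-0.0002  0.0002] w 85.6 F [-0.4 -0.2  0.1] j [-0.01  0.09  2.18  0.    0.88  1.08]
tool shift [-1.2  0.1 49. ] yaw 0.1
tool shift after turn [-1.2  0.1 49. ]
```

View pics/z18.png

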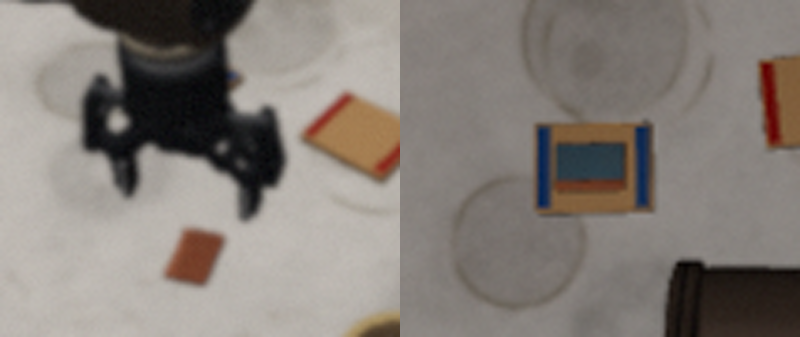

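The blue tile is centred on its setter and lined up. In the top zoom the tile centre is (591,167) and the setter (594,168), about 1 mm apart after parallax. The jaws straddle the red tile at zoom (195,257), square to it. Descend.

Emit:
{"name": "servo_tool", "arguments": {
  "moves": "-1 0 5 0;0 0 12 0;0 0 14 0;0 0 10 0;0 0 4 0;0 0 3 0;0 0 0 0;0 0 0 0"
}}

```text
time: 34.85
position: [0.4654, 0.0959, 0.0029]
tool_rot: [3.052, 0.742, 0.001]
ft_force: [0.1, 0.3, -0.3]
width: 0.0857
```

```bash
python3 -c "
from h import *
goto(465,95.8,1.5,-62.7)"
```

```text
t 34.85 p [465.4  95.9   2.9] phi -62.7 tilt [0.0008 0.    ] w 85.7 F [ 0.1  0.3 -0.3] j [-0.01  0.18  2.19  0.    0.77  1.08]
tool shift [-0.4 -0.1  1.4] yaw 0.0
tool shift after turn [-0.4 -0.1  1.4]
```

Emit:
{"name": "servo_tool", "arguments": {
  "moves": "0 0 1 0;0 0 0 0;0 0 0 0;0 0 0 0;0 0 0 0;0 0 0 0;0 0 0 0;0 0 0 0",
  "gripper": 0,
  "grip_force": 30
}}

```text
time: 35.65
position: [0.4654, 0.0959, 0.0019]
tool_rot: [3.052, 0.742, 0.001]
ft_force: [0.7, -0.7, 3.8]
width: 0.0326
```

Emit:
{"name": "servo_tool", "arguments": {
  "moves": "0 0 -2 0;0 0 -5 0;0 0 -10 0;0 0 -15 0;0 0 -15 0;0 0 -10 0;0 0 -3 0;0 0 0 0"
}}

```text
time: 36.45
position: [0.4652, 0.0959, 0.0621]
tool_rot: [3.052, 0.742, 0.002]
ft_force: [-0.0, 0.1, -0.9]
width: 0.0331
```

```bash
python3 -c "
from h import *
goto(646.3,86.7,62,6.4)
path(646.3,86.7,62,6.4,14)"
```

```text
t 36.45 p [465.2  95.9  62.1] phi -62.7 tilt [ 0.0011 -0.    ] w 33.1 F [-0.   0.1 -0.9] j [-0.01  0.06  2.18  0.    0.9   1.08]
tool shift [156.6  91.3   0.3] yaw -69.1
tool shift after turn [-29.3 178.9   0.3]
step mm 13.946521463993943 deg -5.312952679025194
6.0 3.5 0.0 -2.7; 11.7 7.6 0.0 -5.3; 11.0 8.6 0.0 -5.3; 10.1 9.6 0.0 -5.3; 9.2 10.5 0.0 -5.3; 8.2 11.3 0.0 -5.3; 7.1 12.0 0.0 -5.3; 5.9 12.6 0.0 -5.3;
4.7 13.1 0.0 -5.3; 3.5 13.5 0.0 -5.3; 2.3 13.8 0.0 -5.3; 1.0 13.9 0.0 -5.3; -0.3 13.9 0.0 -5.3; -0.8 6.9 0.0 -2.7;
```

Held (33 mm). Carry to the red setter.

Emit:
{"name": "servo_tool", "arguments": {
  "moves": "6 3.5 0 -2.7;11.7 7.6 0 -5.3;11 8.6 0 -5.3;10.1 9.6 0 -5.3;9.2 10.5 0 -5.3;8.2 11.3 0 -5.3;7.1 12 0 -5.3;5.9 12.6 0 -5.3"
}}

```text
time: 37.25
position: [0.5691, 0.0906, 0.0602]
tool_rot: [-2.613, -1.741, 0.003]
ft_force: [0.5, -0.4, -0.6]
width: 0.0326
```

Emit:
{"name": "servo_tool", "arguments": {
  "moves": "4.7 13.1 0 -5.3;3.5 13.5 0 -5.3;2.3 13.8 0 -5.3;1 13.9 0 -5.3;-0.3 13.9 0 -5.3;-0.8 6.9 0 -2.8;0 0 0 0;0 0 0 0"
}}

```text
time: 38.05
position: [0.6451, 0.0867, 0.0604]
tool_rot: [-2.094, -2.34, 0.002]
ft_force: [0.1, 0.6, -0.3]
width: 0.0329
```

Emit:
{"name": "servo_tool", "arguments": {
  "moves": "0 0.5 5 0;0 0 12 0;0 0 12 0;0 0 8 0;0 0 5 0;0 0 0 0;0 0 0 0;0 0 0 0"
}}

```text
time: 38.85
position: [0.647, 0.0868, 0.0202]
tool_rot: [2.093, 2.342, 0.001]
ft_force: [0.4, 0.6, -0.2]
width: 0.0328
```

```bash
python3 -c "
from h import *
goto(646.3,86.7,12,6.4)
cv2.imwrite('pics/scene14.png',arm.snapshot('scene')[:,:,::-1])
a=cv2.imread('pics/scene14.png')
cv2.imwrite('pics/z19.png',cv2.resize(a[170:230,292:363],(710,600),interpolation=cv2.INTER_CUBIC))"
```

```text
t 38.85 p [647.   86.8  20.2] phi 6.4 tilt [ 0.0012 -0.    ] w 32.8 F [ 0.4  0.6 -0.2] j [-0.02  0.48  1.75 -0.    0.92 -0.13]
tool shift [ 0.  -0.7  8.2] yaw 0.0
tool shift after turn [ 0.  -0.7  8.2]
```

View pics/z19.png

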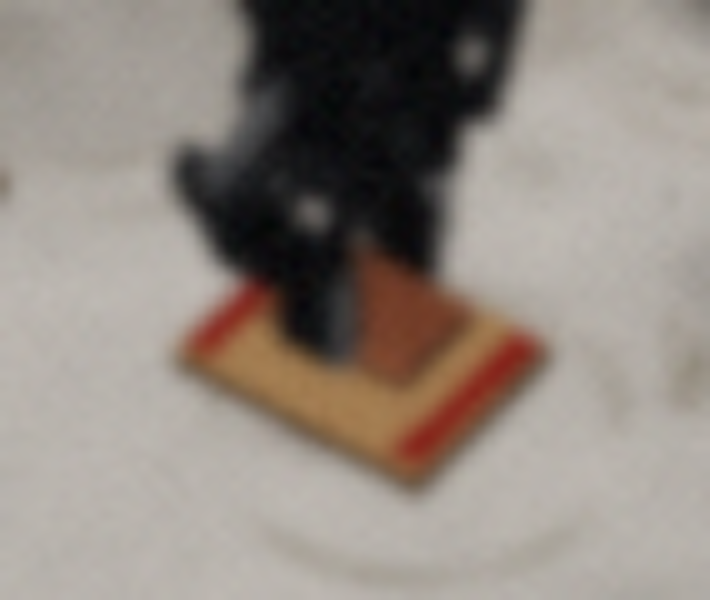

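The red tile is over the setter, parallel to it, near corner at (395,385). Lower to contact.

Emit:
{"name": "servo_tool", "arguments": {
  "moves": "0 -0.5 2 0;0 0 2 0;0 0 2 0;0 0 0 0;0 0 0 0;0 0 0 0;0 0 0 0;0 0 0 0"
}}

```text
time: 39.7
position: [0.6461, 0.0867, 0.0136]
tool_rot: [2.093, 2.342, 0.0]
ft_force: [-0.1, 0.5, -0.6]
width: 0.0329
```

Emit:
{"name": "servo_tool", "arguments": {
  "moves": "0 0 1 0;0 0 0 0;0 0 0 0;0 0 0 0;0 0 1 0;0 0 0 0;0 0 0 0;0 0 0 0"
}}

```text
time: 40.5
position: [0.6462, 0.0867, 0.012]
tool_rot: [2.093, 2.342, 0.0]
ft_force: [-1.2, -0.3, 3.1]
width: 0.0325
```

Contact at 3 N. Release, rise and clear the view.

Emit:
{"name": "servo_tool", "arguments": {
  "moves": "0 0 0 0;0 0 0 0;0 0 0 0;0 0 0 0;0 0 0 0;0 0 -5 0;0 0 -15 0;0 0 -25 0",
  "gripper": 1
}}

```text
time: 41.3
position: [0.6447, 0.0867, 0.056]
tool_rot: [-2.092, -2.34, 0.004]
ft_force: [0.4, 0.1, -0.1]
width: 0.0854
```

Emit:
{"name": "servo_tool", "arguments": {
  "moves": "0 0 -35 0;0 0 -40 0;0 -20 -30 0;0 -35 0 0;0 -40 0 0;0 -40 0 0;0 -20 0 0;0 0 0 0"
}}

```text
time: 42.1
position: [0.49, 0.0694, 0.1625]
tool_rot: [2.093, 2.342, 0.001]
ft_force: [0.2, -0.3, 1.0]
width: 0.0853
```

```bash
python3 -c "
from h import *
goto(480,80,160,6.4)
for n in ('top','scene'): cv2.imwrite(f'pics/{n}15.png',arm.snapshot(n)[:,:,::-1])
a=cv2.imread('pics/scene15.png');b=cv2.imread('pics/top15.png')
cv2.imwrite('pics/z20.png',cv2.resize(b[140:300,200:520],(800,400),interpolation=cv2.INTER_CUBIC))
cv2.imwrite('pics/z21.png',cv2.resize(a[150:390,190:510],(800,600),interpolation=cv2.INTER_CUBIC))
for k in ('bat','sau','sb','sr'):
  uv,z,t=M[k]; print(k,crop_rect('top',b,uv,z/1000,t) if k!='sb' else crop_lab('top',b,uv,.005,16))
"
```

```text
t 42.10 p [490.   69.4 162.5] phi 6.4 tilt [ 0.0008 -0.0001] w 85.3 F [ 0.2 -0.3  1. ] j [-0.06 -0.05  2.07 -0.    1.11 -0.18]
tool shift [11.6 -8.7  2.5] yaw 0.0
tool shift after turn [11.6 -8.7  2.5]
bat [658.8 -99.7 659.3 -99.7  27.8  29.7 -65.9]
sau [ 610.9 -262.7  610.9 -262.7   75.2   76.5  -33. ]
sb [596.4 248.4 596.  248.2  67.3  85.2 -89.4]
sr [646.4  87.5 646.5  87.5  64.9  84.5 -83.9]
```

View pics/z20.png

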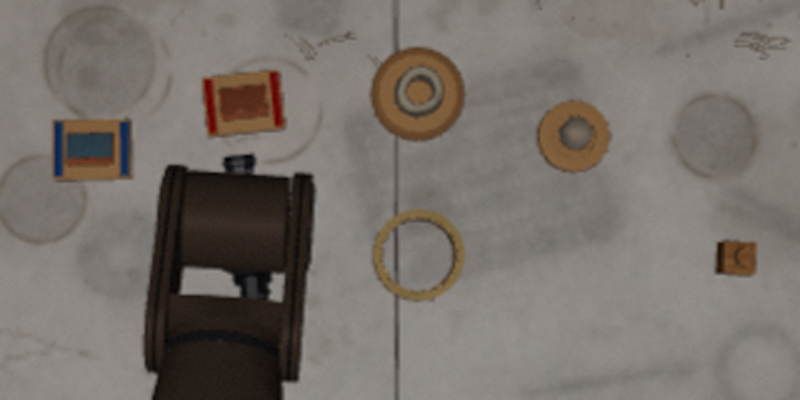

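View pics/z21.png

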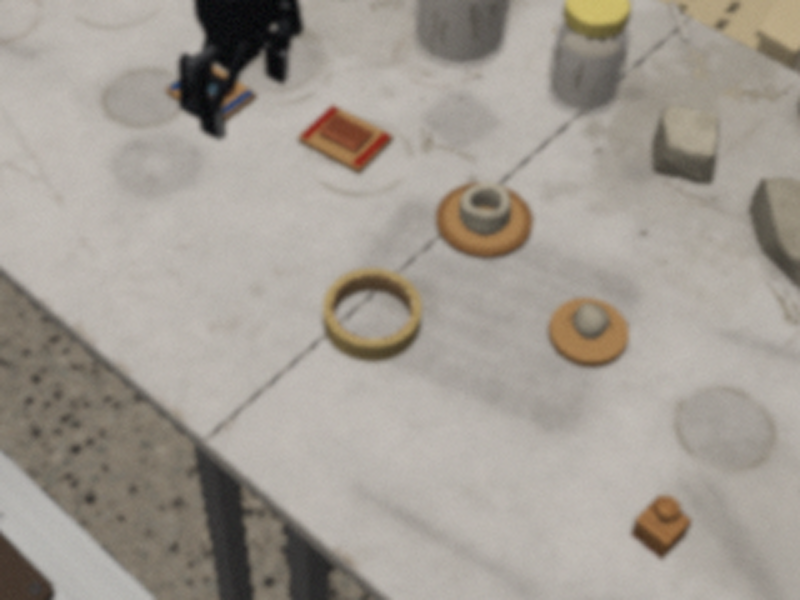

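All four look placed, and the tape and stamp look unmoved. One last check on the numbers.

```bash
python3 - <<'E'
from h import *
b=cv2.imread('pics/top15.png');a0=cv2.imread('pics/top0.png')
h=cv2.cvtColor(b,cv2.COLOR_BGR2HSV)
def m(name,mask,uv,z):
    q=blob(mask,np.array(uv)); print(name,q.sum(),*rect('top',q,z))
R=b.astype(int)
w=np.zeros(b.shape[:2],bool)
def win(u,v,r):
    x=w.copy(); x[v-r:v+r+1,u-r:u+r+1]=1; return x
m('blue',win(237,200,13)&(R[...,2]<80),(237,200),.0145)
m('red',win(297,181,11)&(R[...,2]<100)&(R[...,1]<65),(297,181),.0145)
m('ring',win(367,177,14)&(h[...,1]<95),(367,177),.026)
m('ball',win(430,194,10)&(h[...,1]<95),(430,194),.026)
for k,uv,z in(('tape',(367,242),.0125),('stamp',(494,243),.029)):
    for im in(a0,b): print(k,crop_rect('top',im,uv,z,72))
E
```

```text
blue 183 [599.  249.1] [28.6 47.3] -90.0
red 189 [648.9  87.8] [30.1 50.6] -83.6
ring 223 [655.9 -97.6] [49.2 54.9] -0.3
ball 131 [ 611.1 -262.1] [31.3 35.4] -45.1
tape [ 4.846e+02 -9.800e+01  4.848e+02 -9.820e+01  9.540e+01  9.560e+01
 -1.000e-01]
tape [484.6 -98.  484.6 -98.2  95.2  95.5 -89.9]
stamp [ 481.  -426.1  480.9 -425.9   35.3   41.3   86.5]
stamp [ 481.  -426.2  480.9 -426.    35.3   41.1   86.2]
```

```bash
python3 -c "
from plant import arm
print(arm.job_done()); print(arm.read_state()['time'])"
```

```text
the job is handed in; nothing more can be done
None
the job is handed in; nothing more can be done
```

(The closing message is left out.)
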